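# Load a lidded jar into the kiln on cookie and stilt

### The job

Finish loading the round kiln shelf for the glaze firing. The tall jar's glaze runs, so lay the clay cookie flat on the empty side of the shelf, wholly on it and at least a finger's width clear of the small jar, stand the stilt centrally on the cookie, stand the tall jar upright and centred on the stilt's points, and then seat its own lid on it; the small jar stays where it stands and gets its own lid too (before or after). Set the ware down without dropping it, and leave the kiln post, glaze tub and brush alone.

Things in the scene. Friction and masses are not known exactly. Their poses are not given: they have to be found in the camera images.
- shelf_top (a point): centre of the top face of the round kiln shelf, 83 mm above the bench: a flat pale disc 240 mm across, fixed on the round steel-banded hearth (300 mm across) of a small kiln, which stands left or right on the bench at any yaw. z is up; the small jar stands on the point's -y side, so the empty side is +y.
- cookie: clay cookie: plain flat brown clay disc, 68 mm diameter, 9 mm thick, 65 g. Origin at the centre of its underside, z up. Lies flat on the ware board (plywood, 270 x 380 mm, top 15 mm above the bench) beside the hearth. Pick it across its diameter.
- stilt: stilt: pale three-armed ceramic star, 18 mm high, 30 g. Arms 9 mm wide, 24 mm long from the centre, along body +x and at 120 and 240 degrees from it, their bars 4 to 12 mm above the underside; each has a foot below and a blunt point above, 20 mm from the centre. Origin at the centre, level with the feet's undersides, z up. Lies points up on the ware board, any yaw. Pinch it across one arm.
- tall_jar: tall jar: plain off-white open jar with straight round wall, 66 mm outer diameter, 75 mm high, wall 5 mm (mouth 56 mm across), flat foot 60 mm across, 0.26 kg (may vary by a quarter). Origin at the centre of its foot, z up. Stands on the ware board.
- wide_lid: lid of the tall jar: round flange 68 mm, knob 20 mm across at its root, 24 at the top, 18 to 45 mm above the origin. A tapered plug under the flange, 8 mm deep, 38 mm across below and 49 above, drops into the mouth; seated, its origin is 67 mm above the jar's. 75 g. Origin at the centre of the plug's underside, z up. Stands on its plug, knob up, on the ware board.
- narrow_lid: lid of the small jar, like the wide one but smaller: flange 49 mm, knob 16 mm across at its root, 20 at the top, 18 to 40 mm above the origin, plug 8 mm deep, 24 mm across below and 35 above. Seated, its origin is 42 mm above the small jar's. 35 g. Origin at the centre of the plug's underside, z up. Stands on its plug, knob up, on the ware board.
- small_jar: small jar: plain off-white open jar, 50 mm outer diameter, 50 mm high, mouth 40 mm across, 0.14 kg (may vary by a fifth). Already loaded: stands loose on the kiln shelf, 50 to 66 mm from the shelf's centre. Origin at the centre of its foot, z up.
- kiln_post: bystander: pale square kiln post, 38 x 38 mm, 60 mm tall, standing loose on the ware board among the ware. Origin at the centre of its underside.
- glaze_tub: bystander: closed grey tub with white cap, 72 mm across, 85 mm high, standing loose at the far side of the bench. Origin at the centre of its underside.
- glaze_brush: bystander: brush 200 mm long lying loose at the far side of the bench, at most 25 mm high. Origin below its middle, x along it.
There are look-alikes about, which are no part of the job. Leave any red look-alike of the small_jar alone.

How it is judged:
By the outcome, as a careful person would: the job done as asked, in the order asked, and still so for the second after the job is handed in, with the robot touching nothing.
It also fails if it takes over 144 s, if anything falls off the work surface, if the arm or the gripper's body presses on something with over 40 N, if the wrist force passes 120 N, or if a joint passes its speed limit or range.

### The arm

A 6-joint arm with a two-finger parallel gripper is mounted at the origin on the work surface. World frame = base frame: x ahead of the robot, y to its left, z up, the work surface at z = 0. Lengths are in m, angles in rad, forces in N, time in s.
With the tool pointing down it reaches from about 0.3 to 0.775 m from the base axis. Payload 14.6 kg.
Tool frame: the origin (TCP) lies between the finger pads; the fingertips stand robot.finger_overhang ahead of it and the grasp point (between the pads) lies 3 mm ahead of it (robot.finger_overhang is the distance from the TCP to the fingertips, in m); z points along the fingers, y is the line along which they close (so a half turn about z gives the same grasp; the last joint's range is limited). The gripper opens to 94 mm and grips with 3 to 60 N. Pads are 16 mm wide; open, the fingers measure 119 mm over their backs; the gripper's body (75 mm by 177 mm) begins 78 mm behind the grasp point.
Start: joints at [1.102, 0.3, 1.521, -0, 1.321, -0.067], TCP at [0.215, 0.506, 0.227] pointing down, gripper open.
Joint ranges: [-3.03, 3.03], [-0.79, 2.21], [0.23, 2.52], [-1.04, 4.18], [0, 3.07], [-2.55, 2.55]. Speed limits (rad/s): [2.22, 2.22, 2.57, 3.14, 3.14, 3.14].

### API

Orientations are given as a rotation vector (axis times angle).
In Python, from workcell import robot, cams, spotter gives the robot as it stands.
- The arm moves only by the shell command python3 -m creep 'ROWS' [OPENING]. ROWS is JSON, a list of rows, each an object of numbers: "x", "y", "z": the shift along the tool's x, y, z in mm; "wx", "wy", "wz": the turn, a rotation vector about the tool's x, y, z in units of 6 degrees (1.0 is 6 degrees). In form: [{"x": .., "y": .., "z": .., "wx": .., "wy": .., "wz": ..}, ...]. A call has 1 to 20 rows; each row shifts and turns the commanded pose from where the row before left it, along the tool's axes as they then stand; what a row does not reach is not made up. A row lasts 1/10 s, in which the tool goes at most 50 mm and 8.59 degrees, less where a joint would pass 70% of its speed; a pose out of reach is approached as far as the arm can. A call is refused whole if a number of a shift passes 50 or a number of a turn 1, either way. A call with a gripper value outside its range is refused whole. OPENING is the finger opening in mm, from 0 to 94, set as the call begins (- or left out, the last holds). The fingers move at their own pace and stop on an object; the grip force is fixed at half the most. Time passes only in rows, so rows that do not move let the fingers close. It gives the time, the measured TCP pose, the force, the opening and the grip force at its end, in the units of the state.
- robot.sense(): the state, without advancing time (a new reading comes with each control period).
- cams.capture(name): name is "scene" or "top" or "wrist"; returns a dict with "frame" (480x640x3 uint8, blue, green, red), "fx", "fy", "cx", "cy" (pixels), "T" (4x4, takes a point from camera to world coordinates); the wrist camera has in their place "tool_from_camera" (4x4, takes a point from camera to tool coordinates, whose origin is the TCP and whose axes are the flange's). Camera axes: x right, y down, z forward; pixel columns grow to the right and rows downward; lengths in m; the calibration is good to about 2 mm. A picture is of the moment at which its call begins: read the wrist's pose just before it. There is no depth.
- robot.job_done(): hands the job in; it is judged then, once.
Trained networks look in a picture, given as the dict that the camera call returned (one of the last four; its "shot" number tells which), for a name from the list of things; names that differ only in an ending like _2 or _b are one class to them, and where a whole thing is asked for, a point or a joint stands for the part that bears it (a point fixed in the world has none). Each returns a list of dicts, best first, with "confidence" (0 to 1); they miss things now and then, are a little off and sometimes report something else, mostly with a low value. They report only what shows in the picture. A call takes as long as a camera call. They do not tell look-alikes from the thing itself.
- spotter.outline_of(picture, query): "pixels" (480x640 bool, what is visible of it) and "point" ([row, column] in pixels, amid what is visible of it).
The state is a dict: "t": time; "joint_positions": joint angles; "qvel": joint speeds; "tau": joint torques, N m; "eef_pos": TCP position; "eef_rot": TCP orientation; "force": force on the tool from outside, world axes, zero at the start; "torque": the same for the moment, N m; "grip_width": finger opening in m; "grasp_force": force on a finger pad.
Only numpy, scipy, OpenCV 4.12 (cv2) and the standard library are available. Lean on these libraries where they do the work, as an engineer would, in place of code of your own. Each camera call takes 0.05 s, during which the arm holds its last target. There are 200 camera calls.

## Working session

There is one attempt and no reset: what is moved stays moved. The work goes in short steps, Python scripts to look and compute and a shell command to move; the robot and the scene stay as the last step left them, time stands still between calls to the robot, and variables do not carry over. Pictures are saved under pics/ and viewed, at most 14 in all, crops included, and the job is handed in when it is done.

```bash
ls; mkdir -p pics
python3 - <<'E'
from workcell import robot,cams,spotter
import cv2,numpy as np
s=robot.sense();print(s, getattr(robot,'finger_overhang',None))
for n in("scene","top"):
    p=cams.capture(n);cv2.imwrite(f"pics/{n}0.png",p["frame"]);print(n,p["fx"],p["fy"],p["cx"],p["cy"],np.round(p["T"],3).tolist(),p["shot"])
    for q in "shelf_top cookie stilt tall_jar wide_lid narrow_lid small_jar kiln_post glaze_tub glaze_brush".split():
        try:
            print(q,[(round(d["confidence"],2),np.round(d["point"]).tolist(),int(d["pixels"].sum())) for d in spotter.outline_of(p,q)])
        except Exception as e: print(q,e)
E
```

```text
pics
{'t': 0.0, 'joint_positions': array([ 1.10238122e+00,  3.00429757e-01,  1.52156076e+00,  3.50776130e-05,
        1.32070098e+00, -6.65653436e-02]), 'qvel': array([ 0.00117079, -0.00080169,  0.00015476, -0.00050095, -0.00031369,
       -0.00119832]), 'tau': array([ 1.57338718e-04, -5.31797755e+01, -3.52742493e+01,  7.07806530e-02,
        2.43121921e-02, -7.96749623e-05]), 'eef_pos': array([0.21499029, 0.50599085, 0.22691759]), 'eef_rot': array([-6.26934328e-01, -3.07807153e+00,  1.65039570e-03]), 'force': array([0.65939037, 0.18811695, 0.07876466]), 'torque': array([ 0.00689465,  0.02600518, -0.0096844 ]), 'grasp_force': 0.0, 'grip_width': 0.09405154480775406} 0.022
scene 484.32368438657807 484.32368438657807 310.88912220890063 238.46314061781575 [[-0.623, 0.634, -0.459, 1.082], [0.782, 0.494, -0.379, 0.311], [-0.014, -0.595, -0.804, 0.88], [0.0, 0.0, 0.0, 1.0]] 1
shelf_top [(0.73, [228.0, 418.0], 1194), (0.69, [203.0, 290.0], 11105)]
cookie [(0.66, [264.0, 454.0], 726)]
stilt [(0.5, [285.0, 522.0], 717), (0.45, [306.0, 420.0], 197), (0.33, [273.0, 382.0], 690)]
tall_jar [(0.9, 
[... 330 characters left out ...]
 [288.0, 519.0], 759)]
top 533.0846465340163 533.0846465340163 315.79451006805107 233.34878763686766 [[-0.014, -0.996, 0.09, 0.488], [-1.0, 0.014, -0.002, -0.063], [0.001, -0.09, -0.996, 1.413], [0.0, 0.0, 0.0, 1.0]] 2
shelf_top [(0.83, [263.0, 369.0], 10560), (0.59, [295.0, 217.0], 527)]
cookie [(0.63, [295.0, 217.0], 540), (0.37, [298.0, 166.0], 298)]
stilt [(0.44, [247.0, 217.0], 79)]
tall_jar [(0.72, [304.0, 252.0], 593)]
wide_lid [(0.61, [249.0, 259.0], 497)]
narrow_lid [(0.59, [241.0, 173.0], 248)]
small_jar [(0.69, [240.0, 389.0], 371), (0.67, [226.0, 469.0], 337)]
kiln_post [(0.78, [299.0, 167.0], 271)]
glaze_tub [(0.73, [173.0, 329.0], 705)]
glaze_brush [(0.76, [170.0, 227.0], 902)]
```

View pics/scene0.png

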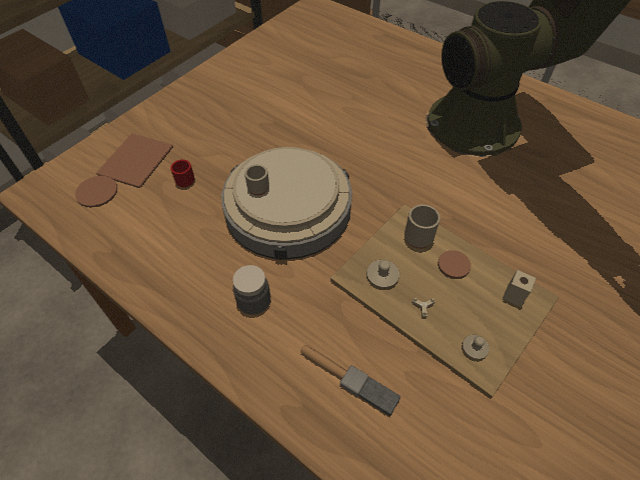

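View pics/top0.png

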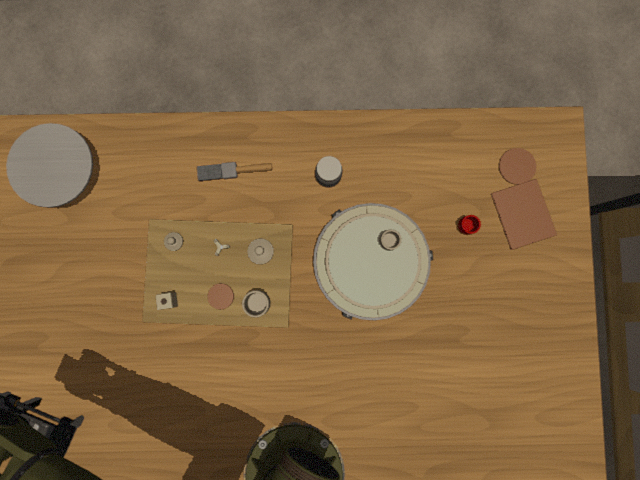

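Scene: board with ware at left (+y) and shelf at the right. In the top view the cookie is at (220,296), tall jar (257,302), wide lid (260,251), stilt (221,247), narrow lid (173,241), post (166,301), shelf (372,262) and small jar (389,240). The red jar at (469,225) and the second clay disc at (517,166) are look-alikes off the board.

```bash
cat > h.py <<'E'
from workcell import robot,cams,spotter
import cv2,numpy as np
from scipy.spatial.transform import Rotation as R
def cap(n):
    s=robot.sense();p=cams.capture(n)
    if n=="wrist":
        T=np.eye(4);T[:3,:3]=R.from_rotvec(s["eef_rot"]).as_matrix();T[:3,3]=s["eef_pos"]
        p["T"]=T@p["tool_from_camera"]
    return p
def ray(p,u,v,z):
    d=p["T"][:3,:3]@np.array([(u-p["cx"])/p["fx"],(v-p["cy"])/p["fy"],1]);o=p["T"][:3,3]
    return (o+d*(z-o[2])/d[2])
def pix(p,X):
    c=p["T"][:3,:3].T@(np.asarray(X)-p["T"][:3,3]);return c[:2]/c[2]*[p["fx"],p["fy"]]+[p["cx"],p["cy"]]
def go(x,y,z,yaw=None,grasp=True):
    """delta in tool axes to bring grasp point to x,y,z; yaw = direction (deg) of tool y in world, mod 180"""
    s=robot.sense();M=R.from_rotvec(s["eef_rot"]).as_matrix()
    up=np.array([0,0,1.]);ty=M[:,1]
    cur=np.degrees(np.arctan2(ty[1],ty[0]))
    y0=cur if yaw is None else cur+((yaw-cur+90)%180-90)
    c=np.radians(y0);Y=np.array([np.cos(c),np.sin(c),0]);Z=-up;X=np.cross(Y,Z)
    D=np.c_[X,Y,Z]; w=R.from_matrix(M.T@D).as_rotvec()
    t=np.array([x,y,z])-(Z*.003 if grasp else 0)
    print("pos",np.round(s["eef_pos"]*1e3,1),"yaw",round(cur,1),"j6",round(s["joint_positions"][5],2),
     "| shift now-axes mm",np.round(M.T@(t-s["eef_pos"])*1e3,1),"| after-turn axes",np.round(D.T@(t-s["eef_pos"])*1e3,1),"| turn units(6deg)",np.round(np.degrees(w)/6,2))
E
python3 - <<'E'
from h import *
p=cap("top")
hts=dict(cookie=.024,stilt=.027,tall_jar=.085,wide_lid=.035,narrow_lid=.03,small_jar=.13,kiln_post=.07,shelf_top=.083,glaze_tub=.085)
for q,z in hts.items():
    for d in spotter.outline_of(p,q)[:2]:
        v,u=np.nonzero(d["pixels"]);(cu,cv),r=cv2.minEnclosingCircle(np.c_[u,v].astype(np.float32))
        print(q,round(d["confidence"],2),(round(cu),round(cv)),round(r,1),np.round(ray(p,cu,cv,z)*1e3,1),np.round(ray(p,u.mean(),v.mean(),z)*1e3,1))
s=robot.sense();print(R.from_rotvec(s["eef_rot"]).as_matrix().round(2));w=cap("wrist");print(w["fx"],w["tool_from_camera"].round(3))
go(.42,.19,.25,0)
E
```

```text
cookie 0.58 (220, 296) 13.3 [453.4 184.5  24. ] [453.7 184.6  24. ]
stilt 0.71 (166, 300) 11.9 [444.5 321.6  27. ] [444.2 322.   27. ]
stilt 0.42 (219, 247) 8.0 [581.7 185.8  27. ] [581.4 185.4  27. ]
tall_jar 0.76 (256, 302) 15.0 [438.4  85.4  85. ] [436.3  85.3  85. ]
wide_lid 0.57 (260, 250) 12.7 [570.1  79.3  35. ] [569.8  79.4  35. ]
narrow_lid 0.5 (172, 241) 9.0 [597.4 307.3  30. ] [597.7 307.9  30. ]
narrow_lid 0.43 (389, 240) 11.9 [ 594.3 -256.5   30. ] [ 593.7 -257.    30. ]
small_jar 0.89 (469, 225) 11.3 [ 619.  -436.9  130. ] [ 619.4 -436.8  130. ]
small_jar 0.65 (256, 304) 14.6 [435.8  78.3 130. ] [437.7  78.8 130. ]
kiln_post 0.61 (166, 300) 11.4 [446.6 310.4  70. ] [446.  310.5  70. ]
shelf_top 0.93 (371, 261) 61.6 [ 537.8 -202.6   83. ] [ 534.8 -201.7   83. ]
glaze_tub 0.66 (328, 172) 15.8 [764.6 -99.1  85. ] [764.4 -99.1  85. ]
[[-0.92  0.39 -0.  ]
 [ 0.39  0.92 -0.  ]
 [-0.   -0.   -1.  ]]
429.13821771340923 [[-0.001 -0.964 -0.265  0.077]
 [ 1.    -0.    -0.002 -0.001]
 [ 0.002 -0.265  0.964 -0.156]
 [ 0.     0.     0.     1.   ]]
pos [215.1 506.2 227.5] yaw 67.0 j6 -0.07 | shift now-axes mm [-312.2 -210.9  -25.5] | after-turn axes [-316.2  204.9  -25.5] | turn units(6deg) [ 0.    0.   11.16]
```

```bash
python3 -m creep '[{"wz":-0.96},{"wz":-0.96},{"wz":-0.96},{"wz":-0.96},{"x":-24,"y":-26},{"x":-24,"y":-26},{"x":-24,"y":-26},{"x":-24,"y":-26},{"x":-24,"y":-26},{"x":-24,"y":-26},{"x":-24,"y":-26},{"x":-24,"y":-26},{"x":-24,"y":-26},{"x":-24,"y":-26},{"x":-24,"y":-26,"z":-10},{"x":-21,"y":-30,"z":-13},{},{}]'
cat >> h.py <<'E'
def find(p,q,z,n=2,circ=True):
    for d in spotter.outline_of(p,q)[:n]:
        v,u=np.nonzero(d["pixels"]);(cu,cv),r=cv2.minEnclosingCircle(np.c_[u,v].astype(np.float32))
        P=ray(p,cu,cv,z);e=np.linalg.norm(P-ray(p,cu+r,cv,z))
        print(q,round(d["confidence"],2),"px",(round(cu),round(cv)),"dia",round(2e3*e,1),"circ",np.round(P[:2]*1e3,1),"mean",np.round(ray(p,u.mean(),v.mean(),z)[:2]*1e3,1))
E
python3 - <<'E'
from h import *
p=cap("wrist");cv2.imwrite("pics/w1.png",p["frame"]);go(.453,.185,.2,0)
for q,z in dict(cookie=.024,stilt=.027,tall_jar=.09,wide_lid=.033,narrow_lid=.033,kiln_post=.075).items(): find(p,q,z)
E
```

```text
pos [215.1 506.2 227.5] yaw 67.0 j6 -0.07 | shift now-axes mm [-344.6 -202.6   24.4] | after-turn axes [-321.2  237.9   24.5] | turn units(6deg) [ 0.   -0.   11.16]
kiln_post 0.76 px (232, 479) dia 39.7 circ [394.8 349.2] mean [389.1 353.5]invalid input
```

View pics/w1.png

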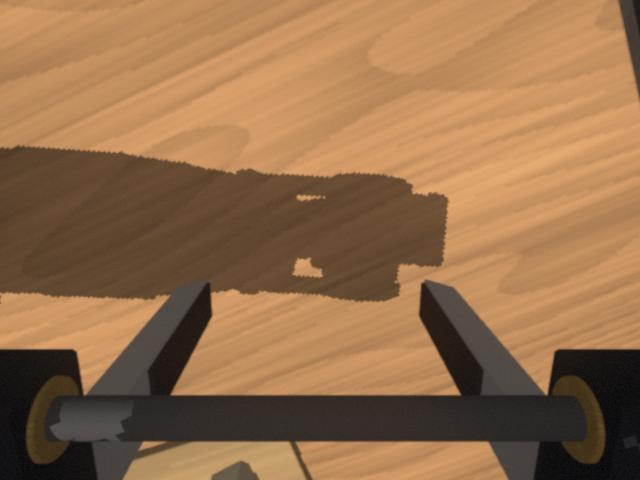

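The move was refused, so this picture shows only the bare bench and the fingers at the bottom. I'll give every key in each row.

```bash
python3 -m creep '[{"x":0,"y":0,"z":0,"wx":0,"wy":0,"wz":-0.96},{"x":0,"y":0,"z":0,"wx":0,"wy":0,"wz":-0.96},{"x":0,"y":0,"z":0,"wx":0,"wy":0,"wz":-0.96},{"x":0,"y":0,"z":0,"wx":0,"wy":0,"wz":-0.96},{"x":-24,"y":-26,"z":0,"wx":0,"wy":0,"wz":0},{"x":-24,"y":-26,"z":0,"wx":0,"wy":0,"wz":0},{"x":-24,"y":-26,"z":0,"wx":0,"wy":0,"wz":0},{"x":-24,"y":-26,"z":0,"wx":0,"wy":0,"wz":0},{"x":-24,"y":-26,"z":0,"wx":0,"wy":0,"wz":0},{"x":-24,"y":-26,"z":0,"wx":0,"wy":0,"wz":0},{"x":-24,"y":-26,"z":0,"wx":0,"wy":0,"wz":0},{"x":-24,"y":-26,"z":0,"wx":0,"wy":0,"wz":0},{"x":-24,"y":-26,"z":0,"wx":0,"wy":0,"wz":0},{"x":-24,"y":-26,"z":0,"wx":0,"wy":0,"wz":0},{"x":-24,"y":-26,"z":-10,"wx":0,"wy":0,"wz":0},{"x":-21,"y":-30,"z":-13,"wx":0,"wy":0,"wz":0},{"x":0,"y":0,"z":0,"wx":0,"wy":0,"wz":0}]'
python3 - <<'E'
from h import *
p=cap("wrist");cv2.imwrite("pics/w1.png",p["frame"]);go(.453,.185,.2,0)
for q,z in dict(cookie=.024,stilt=.027,tall_jar=.09,wide_lid=.033,narrow_lid=.033,kiln_post=.075).items(): find(p,q,z)
E
```

```text
t: 3.7
eef_pos: [0.5024, 0.1876, 0.2518]
eef_rot: [0.005, 3.139, 0.0]
force: [-0.1, 0.2, -0.0]
grip_width: 0.0941
grasp_force: 0.0
pos [501.1 189.  250.9] yaw 89.9 j6 -1.28 | shift now-axes mm [48.2 -4.1 47.8] | after-turn axes [ -4.  -48.1  47.9] | turn units(6deg) [1.000e-02 1.000e-02 1.498e+01]
cookie 0.82 px (312, 155) dia 67.7 circ [453.9 183.9] mean [453.7 184.1]
tall_jar 0.94 px (185, 133) dia 77.1 circ [433.2  93.3] mean [434.7  92.2]
wide_lid 0.77 px (203, 278) dia 67.9 circ [565.5  82.2] mean [560.2  84.9]
narrow_lid 0.72 px (419, 308) dia 21.9 circ [596.8 284.5] mean [596.4 282.8]
narrow_lid 0.4 px (314, 291) dia 46.8 circ [578.3 184.6] mean [578.2 184.7]
kiln_post 0.94 px (474, 146) dia 61.7 circ [443.7 307.6] mean [444.6 307.4]
```

```bash
python3 -m creep '[{"x":0,"y":0,"z":8,"wx":0,"wy":0,"wz":1},{"x":0,"y":0,"z":8,"wx":0,"wy":0,"wz":1},{"x":0,"y":0,"z":8,"wx":0,"wy":0,"wz":1},{"x":0,"y":0,"z":8,"wx":0,"wy":0,"wz":1},{"x":0,"y":0,"z":8,"wx":0,"wy":0,"wz":1},{"x":0,"y":0,"z":8,"wx":0,"wy":0,"wz":1},{"x":0,"y":0,"z":8,"wx":0,"wy":0,"wz":1},{"x":0,"y":0,"z":8,"wx":0,"wy":0,"wz":1},{"x":0,"y":0,"z":8,"wx":0,"wy":0,"wz":1},{"x":0,"y":0,"z":8,"wx":0,"wy":0,"wz":1},{"x":0,"y":0,"z":8,"wx":0,"wy":0,"wz":1},{"x":0,"y":0,"z":8,"wx":0,"wy":0,"wz":1},{"x":0,"y":0,"z":8,"wx":0,"wy":0,"wz":1},{"x":0,"y":0,"z":8,"wx":0,"wy":0,"wz":1},{"x":0,"y":0,"z":8,"wx":0,"wy":0,"wz":1},{"x":-2,"y":-16,"z":15,"wx":0,"wy":0,"wz":0},{"x":-2,"y":-16,"z":15,"wx":0,"wy":0,"wz":0},{"x":-1,"y":-15,"z":15,"wx":0,"wy":0,"wz":0},{"x":0,"y":0,"z":0,"wx":0,"wy":0,"wz":0},{"x":0,"y":0,"z":0,"wx":0,"wy":0,"wz":0}]'
python3 - <<'E'
from h import *
p=cap("wrist");cv2.imwrite("pics/w2.png",p["frame"]);go(.4538,.184,.0365,0)
find(p,"cookie",.024)
E
```

```text
t: 6.05
eef_pos: [0.4536, 0.1858, 0.086]
eef_rot: [2.22, 2.222, 0.001]
force: [0.1, 1.1, 0.6]
grip_width: 0.0942
grasp_force: 0.0
pos [454.1 185.7  86.3] yaw 0.0 j6 0.31 | shift now-axes mm [-1.8 -0.3 46.8] | after-turn axes [-1.7 -0.3 46.8] | turn units(6deg) [ 0.01 -0.    0.01]
cookie 0.79 px (318, 268) dia 66.5 circ [454.9 186.1] mean [454.9 186.6]
```

View pics/w2.png

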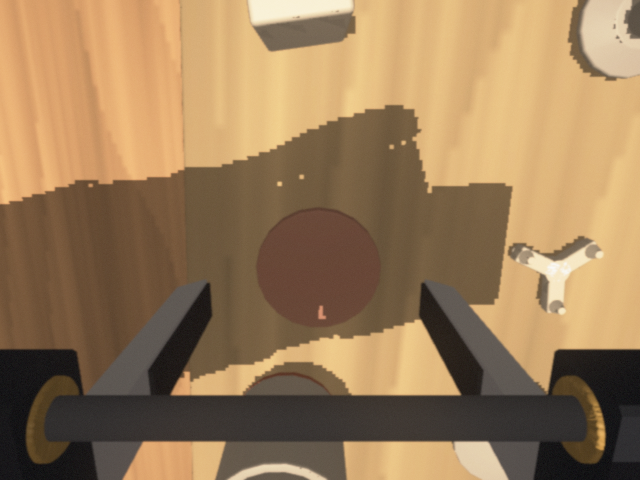

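The cookie (318,268) sits midway between the fingers, with the stilt at (556,275). I'll descend and grip.

```bash
python3 -m creep '[{"x":0,"y":0,"z":14,"wx":0,"wy":0,"wz":0},{"x":0,"y":0,"z":14,"wx":0,"wy":0,"wz":0},{"x":0,"y":0,"z":12,"wx":0,"wy":0,"wz":0},{"x":0,"y":0,"z":6.5,"wx":0,"wy":0,"wz":0},{"x":0,"y":0,"z":0,"wx":0,"wy":0,"wz":0}]' && python3 -m creep '[{"x":0,"y":0,"z":0,"wx":0,"wy":0,"wz":0},{"x":0,"y":0,"z":0,"wx":0,"wy":0,"wz":0},{"x":0,"y":0,"z":0,"wx":0,"wy":0,"wz":0},{"x":0,"y":0,"z":0,"wx":0,"wy":0,"wz":0},{"x":0,"y":0,"z":0,"wx":0,"wy":0,"wz":0},{"x":0,"y":0,"z":0,"wx":0,"wy":0,"wz":0},{"x":0,"y":0,"z":0,"wx":0,"wy":0,"wz":0},{"x":0,"y":0,"z":0,"wx":0,"wy":0,"wz":0},{"x":0,"y":0,"z":0,"wx":0,"wy":0,"wz":0},{"x":0,"y":0,"z":0,"wx":0,"wy":0,"wz":0}]' 60
python3 - <<'E'
from h import *
p=cap("top")
find(p,"small_jar",.133,3);find(p,"shelf_top",.083)
p=cap("scene")
find(p,"small_jar",.133,3);find(p,"shelf_top",.083)
E
```

```text
t: 6.65
eef_pos: [0.4531, 0.1852, 0.0384]
eef_rot: [-2.221, -2.221, 0.001]
force: [0.4, 0.6, -0.1]
grip_width: 0.0941
grasp_force: 0.0
t: 7.65
eef_pos: [0.4534, 0.1854, 0.0393]
eef_rot: [2.221, 2.222, 0.001]
force: [-1.2, -0.4, 5.7]
grip_width: 0.067
grasp_force: 30.0
small_jar 0.66 px (390, 240) dia 51.1 circ [ 586.3 -244.5] mean [ 585.7 -244.3]
small_jar 0.66 px (469, 225) dia 55.8 circ [ 618.6 -436. ] mean [ 619.8 -436. ]
shelf_top 0.89 px (371, 261) dia 306.3 circ [ 537.  -203.1] mean [ 534.7 -202.4]
small_jar 0.83 px (182, 173) dia 60.5 circ [ 688.6 -368. ] mean [ 688.1 -368.2]
small_jar 0.77 px (256, 179) dia 66.0 circ [ 604.7 -228.7] mean [ 604.  -229.4]
shelf_top 0.58 px (287, 199) dia 287.3 circ [ 575.6 -173.5] mean [ 584.7 -161.7]
shelf_top 0.17 px (421, 226) dia 93.0 circ [461.   95.9] mean [460.2  95.4]
```

```bash
python3 -m creep '[{"x":0,"y":0,"z":-8,"wx":0,"wy":0,"wz":0},{"x":0,"y":0,"z":-20,"wx":0,"wy":0,"wz":0},{"x":0,"y":0,"z":-30,"wx":0,"wy":0,"wz":0},{"x":0,"y":0,"z":-30,"wx":0,"wy":0,"wz":0},{"x":0,"y":0,"z":-30,"wx":0,"wy":0,"wz":0},{"x":-15,"y":3,"z":-22,"wx":0,"wy":0,"wz":0},{"x":-30,"y":3,"z":0,"wx":0,"wy":0,"wz":0},{"x":-35,"y":4,"z":0,"wx":0,"wy":0,"wz":0},{"x":-35,"y":4,"z":0,"wx":0,"wy":0,"wz":0},{"x":-35,"y":4,"z":0,"wx":0,"wy":0,"wz":0},{"x":-35,"y":4,"z":0,"wx":0,"wy":0,"wz":0},{"x":-35,"y":4,"z":0,"wx":0,"wy":0,"wz":0},{"x":-35,"y":4,"z":0,"wx":0,"wy":0,"wz":0},{"x":-30,"y":4,"z":0,"wx":0,"wy":0,"wz":0},{"x":-20,"y":4,"z":0,"wx":0,"wy":0,"wz":0},{"x":-10,"y":2,"z":0,"wx":0,"wy":0,"wz":0},{"x":0,"y":0,"z":0,"wx":0,"wy":0,"wz":0},{"x":0,"y":0,"z":0,"wx":0,"wy":0,"wz":0}]'
python3 - <<'E'
from h import *
p=cap("wrist");cv2.imwrite("pics/w3.png",p["frame"]);go(.492,-.165,.1095,0)
find(p,"small_jar",.133);find(p,"cookie",.14)
E
```

```text
t: 9.75
eef_pos: [0.4932, -0.129, 0.179]
eef_rot: [-2.221, -2.222, 0.0]
force: [0.0, 0.3, 0.2]
grip_width: 0.067
grasp_force: 30.0
pos [ 493.2 -128.8  179. ] yaw 0.1 j6 -0.33 | shift now-axes mm [-36.2  -1.2  66.5] | after-turn axes [-36.2  -1.2  66.5] | turn units(6deg) [-0.   -0.    0.01]
small_jar 0.77 px (440, 461) dia 25.6 circ [ 563.5 -239.3] mean [ 563.1 -239.7]
small_jar 0.37 px (639, 194) dia 22.3 circ [646.3 -85.7] mean [644.9 -86.1]
cookie 0.77 px (315, 303) dia 76.0 circ [ 492.7 -138.6] mean [ 492.9 -137.5]
```

View pics/w3.png

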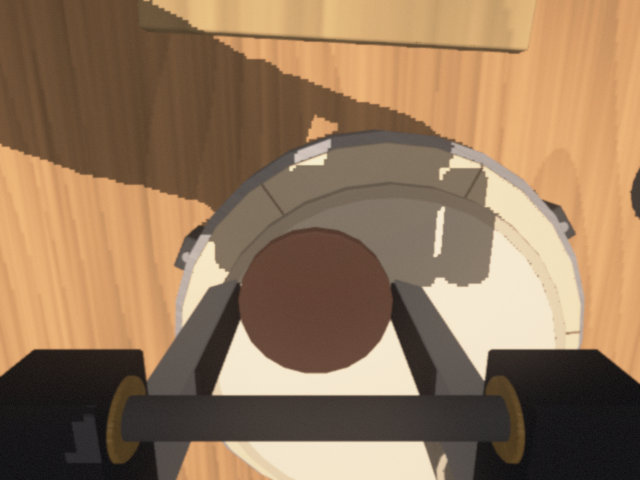

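Run:
```python
from h import *
p=cap("wrist")
for c in [(.536,-.2025)]:
  for a in range(0,180,20):
    r=np.radians(a);print(a,pix(p,[c[0]+.12*np.cos(r),c[1]+.12*np.sin(r),.083]).round(0), end=' ')
im=p["frame"].copy()
for a in np.radians(np.arange(0,360,3)):
    u=pix(p,[.536+.12*np.cos(a),-.2025+.12*np.sin(a),.083]);cv2.circle(im,tuple(u.astype(int)),1,(0,0,255),-1)
t=cap("top");jm=t["frame"].copy()
for a in np.radians(np.arange(0,360,6)):
    u=pix(t,[.536+.12*np.cos(a),-.2025+.12*np.sin(a),.083]);v=pix(t,[.586+.025*np.cos(a),-.244+.025*np.sin(a),.133])
    for w in(u,v): jm[int(round(w[1])),int(round(w[0]))]=(0,0,255)
jm=cv2.resize(jm[190:335,300:445],None,fx=3.3,fy=3.3,interpolation=0)
cv2.imwrite("pics/w4.png",np.hstack([cv2.resize(im,None,fx=.5,fy=.5)[:, :],cv2.resize(jm,(240,240))]) if 0 else np.hstack([im[120:,170:590],jm[:360,:360] if jm.shape[0]<360 else cv2.resize(jm,(360,360))]))
```

```text
0 [563. 357.] 20 [561. 300.] 40 [536. 245.] 60 [489. 202.] 80 [424. 178.] 100 [353. 177.] 120 [287. 201.] 140 [236. 245.] 160 [205. 299.]
```

View pics/w4.png

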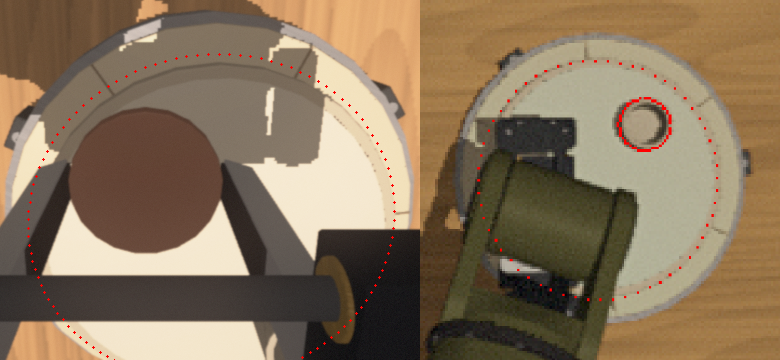

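In both views the predicted circle fits the shelf to within about 4 mm. That puts the shelf centre near (536,-205) and the small jar near (586,-243), so I'll set the cookie at (490,-170).

```bash
python3 -m creep '[{"x":-14,"y":-1,"z":0,"wx":0,"wy":0,"wz":0},{"x":-14,"y":-1,"z":10,"wx":0,"wy":0,"wz":0},{"x":-13,"y":0,"z":15,"wx":0,"wy":0,"wz":0},{"x":0,"y":0,"z":15,"wx":0,"wy":0,"wz":0},{"x":0,"y":0,"z":14,"wx":0,"wy":0,"wz":0},{"x":0,"y":0,"z":10,"wx":0,"wy":0,"wz":0},{"x":0,"y":0,"z":5,"wx":0,"wy":0,"wz":0},{"x":0,"y":0,"z":0,"wx":0,"wy":0,"wz":0},{"x":0,"y":0,"z":0,"wx":0,"wy":0,"wz":0}]'; python3 -m creep '[{"x":0,"y":0,"z":0.7,"wx":0,"wy":0,"wz":0},{"x":0,"y":0,"z":0.7,"wx":0,"wy":0,"wz":0},{"x":0,"y":0,"z":0.5,"wx":0,"wy":0,"wz":0},{"x":0,"y":0,"z":0,"wx":0,"wy":0,"wz":0}]'
```

```text
t: 10.9
eef_pos: [0.4915, -0.1709, 0.1102]
eef_rot: [2.221, 2.222, 0.0]
force: [-0.4, 0.5, -0.5]
grip_width: 0.0673
grasp_force: 30.0
t: 11.3
eef_pos: [0.4913, -0.1707, 0.1081]
eef_rot: [2.221, 2.222, 0.0]
force: [-0.2, -0.7, -0.2]
grip_width: 0.0672
grasp_force: 30.0
```

```bash
python3 -m creep '[{"x":0,"y":0,"z":0.4,"wx":0,"wy":0,"wz":0},{"x":0,"y":0,"z":0.4,"wx":0,"wy":0,"wz":0},{"x":0,"y":0,"z":0.3,"wx":0,"wy":0,"wz":0},{"x":0,"y":0,"z":0,"wx":0,"wy":0,"wz":0}]'
```

```text
t: 11.7
eef_pos: [0.4914, -0.1707, 0.1073]
eef_rot: [2.221, 2.222, 0.0]
force: [-2.0, 1.0, 5.1]
grip_width: 0.0669
grasp_force: 30.0
```

```bash
python3 -m creep '[{"x":0,"y":0,"z":0,"wx":0,"wy":0,"wz":0},{"x":0,"y":0,"z":0,"wx":0,"wy":0,"wz":0},{"x":0,"y":0,"z":0,"wx":0,"wy":0,"wz":0},{"x":0,"y":0,"z":0,"wx":0,"wy":0,"wz":0},{"x":0,"y":0,"z":-5,"wx":0,"wy":0,"wz":0},{"x":0,"y":0,"z":-20,"wx":0,"wy":0,"wz":0},{"x":10,"y":2,"z":-25,"wx":0,"wy":0,"wz":0},{"x":26,"y":6,"z":-20,"wx":0,"wy":0,"wz":0},{"x":36,"y":9,"z":0,"wx":0,"wy":0,"wz":0},{"x":36,"y":9,"z":0,"wx":0,"wy":0,"wz":0},{"x":36,"y":9,"z":0,"wx":0,"wy":0,"wz":0},{"x":36,"y":9,"z":0,"wx":0,"wy":0,"wz":0},{"x":36,"y":9,"z":0,"wx":0,"wy":0,"wz":0},{"x":36,"y":9,"z":0,"wx":0,"wy":0,"wz":0},{"x":36,"y":9,"z":0,"wx":0,"wy":0,"wz":0},{"x":36,"y":9,"z":10,"wx":0,"wy":0,"wz":0},{"x":26,"y":7,"z":10,"wx":0,"wy":0,"wz":0},{"x":6,"y":3,"z":6,"wx":0,"wy":0,"wz":0},{"x":0,"y":0,"z":0,"wx":0,"wy":0,"wz":0},{"x":0,"y":0,"z":0,"wx":0,"wy":0,"wz":0}]' 84
python3 - <<'E'
from h import *
t=cap("top");find(t,"cookie",.092,3);find(t,"small_jar",.133)
p=cap("wrist");cv2.imwrite("pics/w5.png",p["frame"]);go(.581,.185,.1)
find(p,"stilt",.027);find(p,"wide_lid",.033);find(p,"narrow_lid",.033)
E
```

```text
t: 13.7
eef_pos: [0.5812, 0.1844, 0.1513]
eef_rot: [2.222, 2.221, -0.0]
force: [-0.2, 0.7, -0.1]
grip_width: 0.0839
grasp_force: 0.0
cookie 0.9 px (359, 280) dia 69.6 circ [ 489.2 -171.1] mean [ 489.9 -170.6]
small_jar 0.65 px (469, 225) dia 55.1 circ [ 618.8 -436.3] mean [ 620.5 -436.1]
small_jar 0.64 px (390, 240) dia 52.1 circ [ 585.9 -244.8] mean [ 585.9 -244.8]
pos [581.4 184.4 151.6] yaw -0.0 j6 0.25 | shift now-axes mm [ 0.5 -0.4 48.6] | after-turn axes [ 0.6 -0.4 48.6] | turn units(6deg) [ 0.01 -0.    0.  ]
stilt 0.86 px (318, 235) dia 47.0 circ [582.7 186.4] mean [582.6 186.5]
wide_lid 0.59 px (301, 370) dia 64.9 circ [570.3  86.8] mean [570.4  90.1]
narrow_lid 0.93 px (345, 42) dia 51.1 circ [598.5 305.6] mean [599.1 305.6]
```

View pics/w5.png

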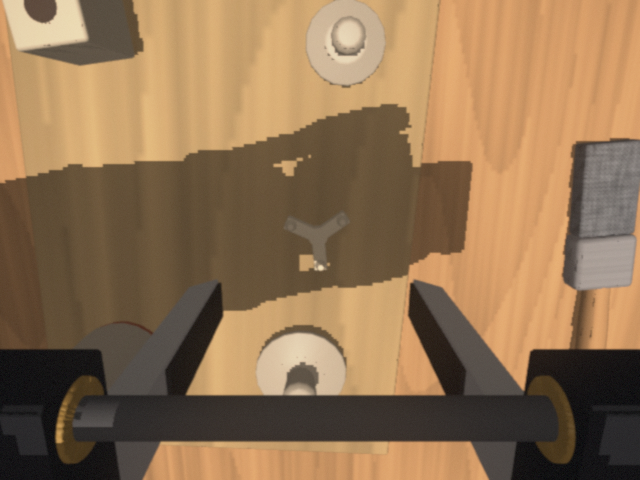

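Cookie is on the shelf at (490,-171). The stilt's points are at about (291,223), (344,219) and (320,266), so one arm points along tool -x; I'll pinch that arm.

Run:
```python
from h import *
p=cap("wrist")
d=spotter.outline_of(p,"stilt")[0];m=d["pixels"]
tips=np.array([ray(p,u,v,.031)[:2] for u,v in [(291,223),(344,219),(320,266)]])
c=tips.mean(0);print((tips*1e3).round(1),(c*1e3).round(1),np.linalg.norm(tips-c,axis=1),np.degrees(np.arctan2(*(tips-c)[:,::-1].T)))
v,u=np.nonzero(m);P=np.array([ray(p,a,b,.024)[:2] for a,b in zip(u,v)])
# fit star model
from scipy.optimize import minimize
from scipy.ndimage import gaussian_filter
f=gaussian_filter(m.astype(float),1.5)
xs,ys=np.meshgrid(np.arange(-28,28.1,1),np.arange(-28,28.1,1));
ins=np.zeros_like(xs,bool)
for a in np.radians([0,120,240]):
    X=xs*np.cos(a)+ys*np.sin(a);Y=-xs*np.sin(a)+ys*np.cos(a);ins|=(X>-1)&(X<24)&(abs(Y)<4.5)
def cost(q):
    c,s=np.cos(q[2]),np.sin(q[2]);s_=0
    W=np.stack([q[0]+(c*xs-s*ys),q[1]+(s*xs+c*ys),np.full_like(xs,27)],-1)/1e3
    C=(W-p["T"][:3,3])@p["T"][:3,:3];U=(C[...,:2]/C[...,2:]*[p["fx"],p["fy"]]+[p["cx"],p["cy"]])
    g=cv2.remap(f.astype(np.float32),U[...,0].astype(np.float32),U[...,1].astype(np.float32),1)
    return -(g*np.where(ins,1,-1)).sum()
best=min((minimize(cost,[c[0]*1e3,c[1]*1e3,np.radians(a)],method="Nelder-Mead",options=dict(initial_simplex=np.array([[c[0]*1e3,c[1]*1e3,np.radians(a)]]*4)+np.vstack([np.zeros(3),np.diag([4,4,.15])]))) for a in(-100,-90,-80)),key=lambda r:r.fun)
print(best.x[:2].round(1),np.degrees(best.x[2]).round(1),best.fun,ins.sum())
```

```text
[[564.9 196.3]
 [599.9 198.9]
 [584.2 166.2]] [583.  187.1] [0.02025581 0.02063363 0.02095534] [153.21996644  34.87113633 -86.8415802 ]
[582.8 185.8] -84.8 -460.25590204270907 608
```

```bash
python3 -m creep '[{"x":0,"y":0,"z":10,"wx":0,"wy":0,"wz":-0.67},{"x":-6,"y":1,"z":20,"wx":0,"wy":0,"wz":0},{"x":-6,"y":0.8,"z":25,"wx":0,"wy":0,"wz":0},{"x":0,"y":0,"z":25,"wx":0,"wy":0,"wz":0},{"x":0,"y":0,"z":0,"wx":0,"wy":0,"wz":0},{"x":0,"y":0,"z":0,"wx":0,"wy":0,"wz":0}]' 40
python3 - <<'E'
from h import *
p=cap("wrist");cv2.imwrite("pics/w6.png",p["frame"]);go(.584,.1725,.0365,4)
find(p,"stilt",.027)
E
```

```text
t: 14.75
eef_pos: [0.584, 0.1735, 0.0715]
eef_rot: [-2.142, -2.298, 0.0]
force: [-0.0, 0.4, 1.2]
grip_width: 0.0411
grasp_force: 0.0
pos [584.4 173.7  72.3] yaw 4.0 j6 0.16 | shift now-axes mm [-1.2 -0.5 32.8] | after-turn axes [-1.2 -0.5 32.8] | turn units(6deg) [ 0.01 -0.    0.01]
stilt 0.64 px (315, 255) dia 47.8 circ [582.6 186.5] mean [582.6 187. ]
```

View pics/w6.png

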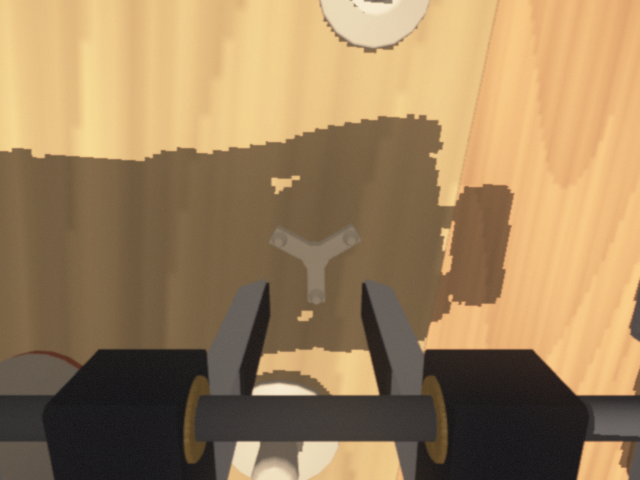

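The stilt (315,265) is square between the fingers with its arm centred. I'll descend and pinch.

```bash
python3 -m creep '[{"x":-1,"y":0,"z":14,"wx":0,"wy":0,"wz":0},{"x":0,"y":0,"z":12,"wx":0,"wy":0,"wz":0},{"x":0,"y":0,"z":6,"wx":0,"wy":0,"wz":0},{"x":0,"y":0,"z":0,"wx":0,"wy":0,"wz":0}]' && python3 -m creep '[{"x":0,"y":0,"z":0,"wx":0,"wy":0,"wz":0},{"x":0,"y":0,"z":0,"wx":0,"wy":0,"wz":0},{"x":0,"y":0,"z":0,"wx":0,"wy":0,"wz":0},{"x":0,"y":0,"z":0,"wx":0,"wy":0,"wz":0},{"x":0,"y":0,"z":0,"wx":0,"wy":0,"wz":0},{"x":0,"y":0,"z":0,"wx":0,"wy":0,"wz":0},{"x":0,"y":0,"z":0,"wx":0,"wy":0,"wz":0},{"x":0,"y":0,"z":0,"wx":0,"wy":0,"wz":0}]' 4
python3 -m creep '[{"x":0,"y":0,"z":-5,"wx":0,"wy":0,"wz":0},{"x":0,"y":0,"z":-15,"wx":0,"wy":0,"wz":0},{"x":0,"y":0,"z":-30,"wx":0,"wy":0,"wz":0},{"x":0,"y":0,"z":-30,"wx":0,"wy":0,"wz":0},{"x":0,"y":0,"z":-30,"wx":0,"wy":0,"wz":0},{"x":0,"y":0,"z":-20,"wx":0,"wy":0,"wz":0},{"x":0,"y":0,"z":0,"wx":0,"wy":0,"wz":0}]'
python3 - <<'E'
from h import *
p=cap("wrist");cv2.imwrite("pics/w7.png",p["frame"]);go(.49,-.17,.12,4)
E
```

```text
t: 15.25
eef_pos: [0.5836, 0.1724, 0.038]
eef_rot: [-2.141, -2.298, 0.002]
force: [-0.6, 0.5, -0.0]
grip_width: 0.0403
grasp_force: 0.0
t: 16.05
eef_pos: [0.5839, 0.1725, 0.039]
eef_rot: [2.142, 2.298, 0.0]
force: [-0.6, -0.4, -0.2]
grip_width: 0.0087
grasp_force: 30.0
t: 16.75
eef_pos: [0.585, 0.1728, 0.1732]
eef_rot: [2.139, 2.296, 0.008]
force: [-0.2, 0.4, -0.0]
grip_width: 0.0087
grasp_force: 30.0
pos [584.3 172.6 170.8] yaw 4.0 j6 0.16 | shift now-axes mm [-335.1 -118.4   47.3] | after-turn axes [-335.2 -118.    47.8] | turn units(6deg) [ 0.03 -0.    0.01]
```

View pics/w7.png

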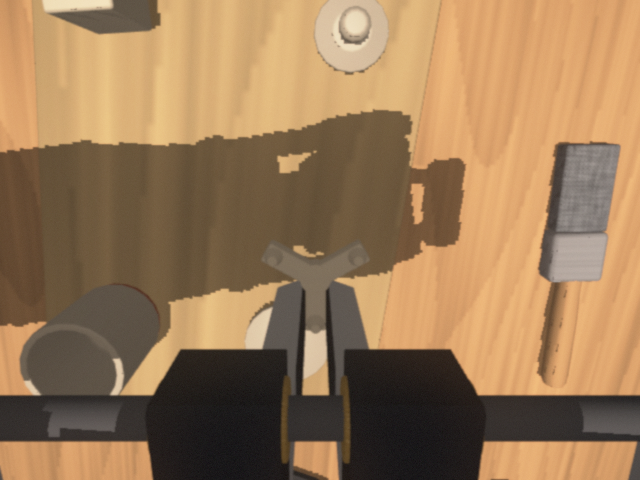

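Stilt held level; its points show at (277,256), (356,256) and (316,323).

```bash
python3 -m creep '[{"x":-10,"y":-3,"z":0,"wx":0,"wy":0,"wz":0},{"x":-25,"y":-9,"z":0,"wx":0,"wy":0,"wz":0},{"x":-34,"y":-12,"z":0,"wx":0,"wy":0,"wz":0},{"x":-34,"y":-12,"z":0,"wx":0,"wy":0,"wz":0},{"x":-34,"y":-12,"z":0,"wx":0,"wy":0,"wz":0},{"x":-34,"y":-12,"z":0,"wx":0,"wy":0,"wz":0},{"x":-34,"y":-12,"z":0,"wx":0,"wy":0,"wz":0},{"x":-34,"y":-12,"z":0,"wx":0,"wy":0,"wz":0},{"x":-34,"y":-12,"z":0,"wx":0,"wy":0,"wz":0},{"x":-34,"y":-11,"z":0,"wx":0,"wy":0,"wz":0},{"x":-20,"y":-8,"z":0,"wx":0,"wy":0,"wz":0},{"x":-10,"y":-3,"z":0,"wx":0,"wy":0,"wz":0},{"x":0,"y":0,"z":0,"wx":0,"wy":0,"wz":0},{"x":0,"y":0,"z":0,"wx":0,"wy":0,"wz":0}]'
python3 - <<'E'
from h import *
p=cap("wrist");cv2.imwrite("pics/w8.png",p["frame"]);go(.49,-.1705,.12,4)
s=robot.sense();M=R.from_rotvec(s["eef_rot"]).as_matrix();e=s["eef_pos"]
t=np.array([M.T@(ray(p,u,v,e[2]-.006)-e) for u,v in [(277,256),(356,256),(316,323)]])*1e3
print(t.round(1),t.mean(0).round(1));c=e+M@np.array([*t.mean(0)[:2],0])/1e3;print("stilt now",c.round(4))
find(p,"cookie",.092);find(p,"stilt",e[2]-.008)
print(M.T@(np.array([.490,-.1705,0])-c)*1e3)
E
```

```text
t: 18.2
eef_pos: [0.4899, -0.1714, 0.1685]
eef_rot: [-2.141, -2.298, 0.0]
force: [0.3, 0.8, 0.3]
grip_width: 0.0088
grasp_force: 30.0
pos [ 490.  -171.2  168.6] yaw 4.1 j6 -0.48 | shift now-axes mm [ 0.6  0.1 45.6] | after-turn axes [ 0.7  0.  45.6] | turn units(6deg) [-0.   -0.    0.01]
[[ 24.8 -15.7   6. ]
 [ 24.8  15.6   6. ]
 [ -4.3  -0.3   6. ]] [15.1 -0.1  6. ]
stilt now [ 0.4888 -0.1561  0.1686]
cookie 0.75 px (318, 258) dia 66.9 circ [ 491.  -170.3] mean [ 491.4 -159.9]
stilt 0.64 px (316, 275) dia 46.4 circ [ 488.5 -155.1] mean [ 488.4 -154.6]
[-14.48510472   0.24562458 168.62122345]
```

View pics/w8.png

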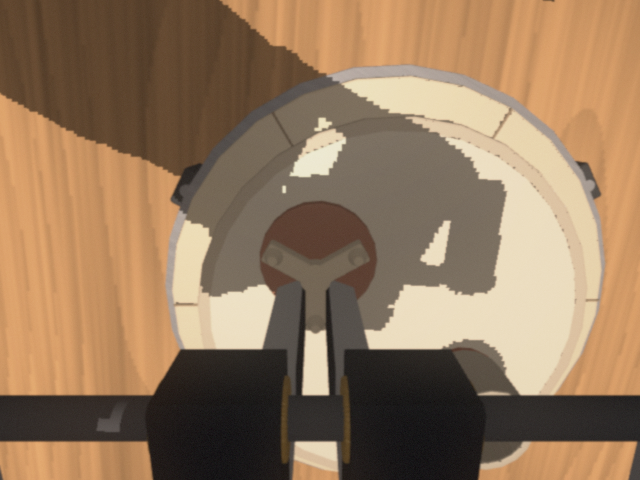

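```bash
python3 -m creep '[{"x":-5,"y":0.5,"z":0,"wx":0,"wy":0,"wz":0},{"x":-5,"y":0,"z":10,"wx":0,"wy":0,"wz":0},{"x":-3.8,"y":0,"z":14,"wx":0,"wy":0,"wz":0},{"x":0,"y":0,"z":13,"wx":0,"wy":0,"wz":0},{"x":0,"y":0,"z":8,"wx":0,"wy":0,"wz":0},{"x":0,"y":0,"z":4.5,"wx":0,"wy":0,"wz":0},{"x":0,"y":0,"z":0,"wx":0,"wy":0,"wz":0},{"x":0,"y":0,"z":0,"wx":0,"wy":0,"wz":0},{"x":0,"y":0,"z":0,"wx":0,"wy":0,"wz":0}]'
python3 - <<'E'
from h import *
p=cap("wrist");cv2.imwrite("pics/w9.png",p["frame"]);go(.4915,-.1849,.113,4)
find(p,"cookie",.092);find(p,"stilt",.107)
E
```

```text
t: 19.25
eef_pos: [0.4916, -0.1858, 0.1199]
eef_rot: [2.141, 2.298, 0.0]
force: [-0.4, -0.3, -0.3]
grip_width: 0.0086
grasp_force: 30.0
pos [ 491.6 -185.8  119.9] yaw 4.0 j6 -0.5 | shift now-axes mm [ 0.9 -0.   3.9] | after-turn axes [ 0.9 -0.   3.9] | turn units(6deg) [0.01 0.   0.01]
cookie 0.97 px (317, 260) dia 66.5 circ [ 490.9 -170. ] mean [ 490.8 -161.2]
stilt 0.61 px (316, 275) dia 47.7 circ [ 490.4 -171.4] mean [ 490.3 -170.9]
```

View pics/w9.png

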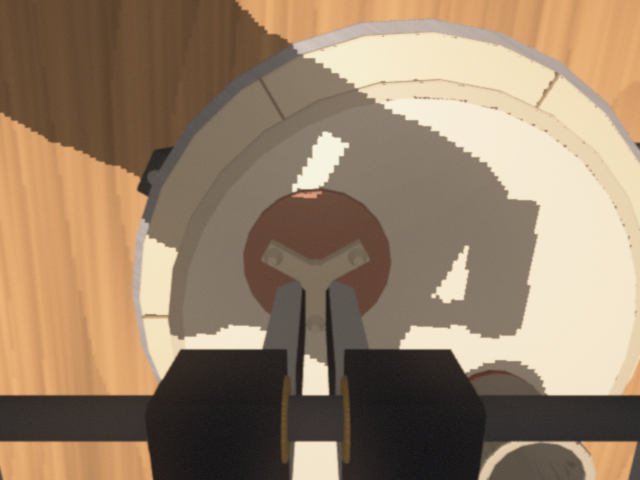

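The stilt hangs over the cookie, centre around (316,275) against the cookie's (317,260), about 1 mm off once parallax is allowed for. I'll shift +1 mm in x and lower.

```bash
python3 -m creep '[{"x":1,"y":0.2,"z":1,"wx":0,"wy":0,"wz":0},{"x":0,"y":0,"z":1,"wx":0,"wy":0,"wz":0},{"x":0,"y":0,"z":0.8,"wx":0,"wy":0,"wz":0},{"x":0,"y":0,"z":0.6,"wx":0,"wy":0,"wz":0},{"x":0,"y":0,"z":0.3,"wx":0,"wy":0,"wz":0},{"x":0,"y":0,"z":0,"wx":0,"wy":0,"wz":0},{"x":0,"y":0,"z":0,"wx":0,"wy":0,"wz":0}]'
```

```text
t: 20.1
eef_pos: [0.4915, -0.1847, 0.1159]
eef_rot: [2.142, 2.298, -0.0]
force: [-1.8, 1.1, 2.2]
grip_width: 0.0084
grasp_force: 30.0
```

```bash
python3 -m creep '[{"x":0,"y":0,"z":0.3,"wx":0,"wy":0,"wz":0},{"x":0,"y":0,"z":0,"wx":0,"wy":0,"wz":0}]'
```

```text
t: 20.3
eef_pos: [0.4916, -0.1848, 0.1158]
eef_rot: [2.142, 2.298, 0.0]
force: [-3.3, 1.0, 6.7]
grip_width: 0.0089
grasp_force: 30.0
```

```bash
python3 -m creep '[{"x":0,"y":0,"z":0,"wx":0,"wy":0,"wz":0},{"x":0,"y":0,"z":0,"wx":0,"wy":0,"wz":0},{"x":0,"y":0,"z":0,"wx":0,"wy":0,"wz":0},{"x":0,"y":0,"z":-5,"wx":0,"wy":0,"wz":0},{"x":0,"y":0,"z":-20,"wx":0,"wy":0,"wz":0},{"x":0,"y":0,"z":-30,"wx":0,"wy":0,"wz":0},{"x":0,"y":0,"z":-30,"wx":0,"wy":0,"wz":0},{"x":0,"y":0,"z":-10,"wx":0,"wy":0,"wz":0},{"x":0,"y":0,"z":0,"wx":0,"wy":0,"wz":0},{"x":0,"y":0,"z":0,"wx":0,"wy":0,"wz":0}]' 36
cat >> h.py <<'E'
def circfit(p,q,z,n=2):
    "circle through the convex hull of the mask, in world plane z"
    for d in spotter.outline_of(p,q)[:n]:
        c=max(cv2.findContours(d["pixels"].astype(np.uint8),0,1)[0],key=len);h=cv2.convexHull(c)[:,0].astype(np.float32)
        (cx,cy),(a,b),_=cv2.fitEllipse(h);P=ray(p,cx,cy,z);print("ell",q,round(d["confidence"],2),(round(cx),round(cy)),(round(a,1),round(b,1)),np.round(P[:2]*1e3,1))
E
python3 - <<'E'
from h import *
p=cap("wrist");cv2.imwrite("pics/w10.png",p["frame"][120:400,180:480])
find(p,"cookie",.092);find(p,"stilt",.107);circfit(p,"cookie",.092);circfit(p,"small_jar",.133);find(p,"shelf_top",.083)
E
```

```text
t: 21.3
eef_pos: [0.4912, -0.1845, 0.2092]
eef_rot: [-2.141, -2.297, 0.001]
force: [0.5, 0.0, -0.7]
grip_width: 0.0356
grasp_force: 0.0
cookie 0.7 px (317, 219) dia 67.0 circ [ 490.9 -170. ] mean [ 491.  -169.5]
stilt 0.92 px (316, 225) dia 46.7 circ [ 490.3 -170.3] mean [ 490.3 -170. ]
ell cookie 0.7 (317, 220) (101.1, 101.9) [ 490.9 -170.3]
ell small_jar 0.39 (317, 220) (99.6, 101.7) [ 490.1 -161.2]
shelf_top 0.87 px (378, 231) dia 272.3 circ [ 532.8 -176.9] mean [ 533.4 -162.9]
```

View pics/w10.png

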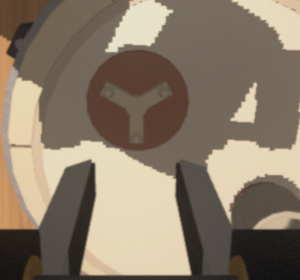

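The stilt stands centrally on the cookie, within 1 mm, at crop position (137,105). Next the tall jar.

```bash
python3 -m creep '[{"x":14,"y":-2,"z":0,"wx":0,"wy":0,"wz":0},{"x":28,"y":-4,"z":0,"wx":0,"wy":0,"wz":0},{"x":36,"y":-5,"z":0,"wx":0,"wy":0,"wz":0},{"x":36,"y":-5,"z":0,"wx":0,"wy":0,"wz":0},{"x":36,"y":-5,"z":0,"wx":0,"wy":0,"wz":0},{"x":36,"y":-5,"z":0,"wx":0,"wy":0,"wz":0},{"x":36,"y":-4,"z":5,"wx":0,"wy":0,"wz":0},{"x":28,"y":-3,"z":10,"wx":0,"wy":0,"wz":0},{"x":16,"y":-2,"z":10,"wx":0,"wy":0,"wz":0},{"x":8,"y":-1,"z":5,"wx":0,"wy":0,"wz":0},{"x":0,"y":0,"z":0,"wx":0,"wy":0,"wz":0},{"x":0,"y":0,"z":0,"wx":0,"wy":0,"wz":0}]' 94
python3 - <<'E'
from h import *
p=cap("wrist");cv2.imwrite("pics/w11.png",p["frame"])
find(p,"tall_jar",.09);circfit(p,"tall_jar",.09);go(.437,.087,.065)
# contact model: project rim & foot circles for a guess, best IoU with hull of mask
m=spotter.outline_of(p,"tall_jar")[0]["pixels"]
from scipy.optimize import minimize
A=np.linspace(0,6.283,60)
def c(q):
    U=np.array([pix(p,[q[0]/1e3+r*np.cos(a),q[1]/1e3+r*np.sin(a),z]) for r,z in((.033,.09),(.033,.018)) for a in A],np.float32)
    k=np.zeros(m.shape,np.uint8);cv2.fillConvexPoly(k,cv2.convexHull(U).round().astype(int)[:,0],1);k=k>0
    return 1-(k&m).sum()/(k|m).sum()
r=minimize(c,[437,87],method="Nelder-Mead",options=dict(initial_simplex=[[432,82],[442,85],[436,92]]));print(r.x.round(1),r.fun)
go(r.x[0]/1e3,r.x[1]/1e3,.065)
E
```

```text
t: 22.8
eef_pos: [0.4364, 0.0858, 0.1808]
eef_rot: [2.142, 2.298, 0.0]
force: [0.9, -0.3, 0.4]
grip_width: 0.0941
grasp_force: 0.0
tall_jar 0.9 px (316, 241) dia 70.6 circ [435.9  92.8] mean [436.2  92. ]
ell tall_jar 0.9 (316, 243) (106.4, 118.1) [436.2  92. ]
pos [436.6  85.5 180.8] yaw 4.0 j6 0.04 | shift now-axes mm [  1.5   0.4 112.8] | after-turn axes [  1.5   0.5 112.8] | turn units(6deg) [ 0.01  0.   -0.  ]
[437.3  87.1] 0.056909003370245514
pos [436.6  85.5 180.8] yaw 4.0 j6 0.04 | shift now-axes mm [  1.5   0.7 112.8] | after-turn axes [  1.5   0.8 112.8] | turn units(6deg) [ 0.01  0.   -0.  ]
```

View pics/w11.png

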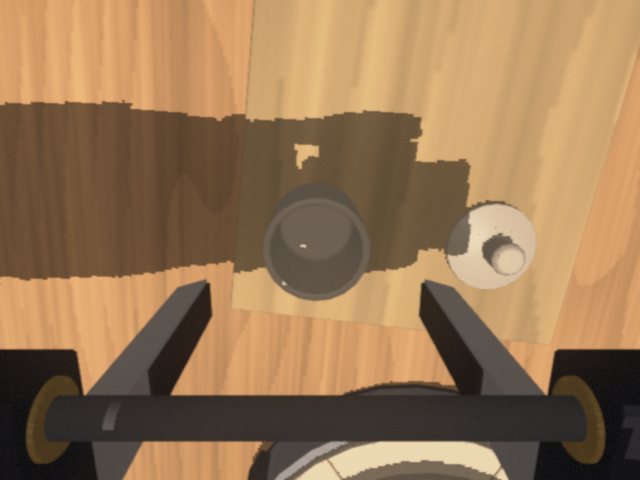

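Jar rim centred at about (316,248), between the open fingers.

```bash
python3 -m creep '[{"x":1,"y":0.6,"z":10,"wx":0,"wy":0,"wz":0},{"x":1,"y":0,"z":25,"wx":0,"wy":0,"wz":0},{"x":0.5,"y":0,"z":30,"wx":0,"wy":0,"wz":0},{"x":0,"y":0,"z":25,"wx":0,"wy":0,"wz":0},{"x":0,"y":0,"z":15,"wx":0,"wy":0,"wz":0},{"x":0,"y":0,"z":8,"wx":0,"wy":0,"wz":0},{"x":0,"y":0,"z":0,"wx":0,"wy":0,"wz":0},{"x":0,"y":0,"z":0,"wx":0,"wy":0,"wz":0}]' && python3 -m creep '[{"x":0,"y":0,"z":0,"wx":0,"wy":0,"wz":0},{"x":0,"y":0,"z":0,"wx":0,"wy":0,"wz":0},{"x":0,"y":0,"z":0,"wx":0,"wy":0,"wz":0},{"x":0,"y":0,"z":0,"wx":0,"wy":0,"wz":0},{"x":0,"y":0,"z":0,"wx":0,"wy":0,"wz":0},{"x":0,"y":0,"z":0,"wx":0,"wy":0,"wz":0},{"x":0,"y":0,"z":0,"wx":0,"wy":0,"wz":0},{"x":0,"y":0,"z":0,"wx":0,"wy":0,"wz":0},{"x":0,"y":0,"z":0,"wx":0,"wy":0,"wz":0},{"x":0,"y":0,"z":0,"wx":0,"wy":0,"wz":0}]' 55
python3 - <<'E'
from h import *
p=cap("wrist");cv2.imwrite("pics/w12.png",p["frame"]);find(p,"tall_jar",.09);circfit(p,"tall_jar",.09)
g=cap("top");find(g,"tall_jar",.09)
E
```

```text
t: 23.8
eef_pos: [0.437, 0.0886, 0.0679]
eef_rot: [2.142, 2.298, 0.001]
force: [1.3, 0.8, 0.2]
grip_width: 0.0942
grasp_force: 0.0
t: 24.8
eef_pos: [0.4369, 0.0886, 0.0677]
eef_rot: [2.142, 2.298, 0.0]
force: [-2.2, 0.9, 5.7]
grip_width: 0.065
grasp_force: 29.7
tall_jar 0.59 px (315, 324) dia 70.5 circ [435.7  98.3] mean [435.8 100.3]
ell tall_jar 0.59 (316, 335) (180.2, 223.4) [436.2  94. ]
```

Run:
```python
from h import *
p=cap("wrist");s=robot.sense();e=s["eef_pos"];M=R.from_rotvec(s["eef_rot"]).as_matrix()
for n,z in(("far rim outer",-.033),("far rim inner",-.028),("near inner",.028),("near outer",.033)):
    print(n,pix(p,[*(e+M@[z,0,0])[:2],.09]).round(1))
g=cv2.cvtColor(p["frame"],6);print("now",g[220:395:2,300:330].mean(1).round().astype(int).tolist())
# w11 pose
T=p["T"].copy();T[:3,3]+=np.array([.4365,.0855,.1808])-e;q=dict(p,T=T)
w=cv2.cvtColor(cv2.imread("pics/w11.png"),6)
print("w11 top",w[185:215,306:326].mean(1).round().astype(int).tolist());print("bot",w[285:310,306:326].mean(1).round().astype(int).tolist())
for v in range(292,304,2): print(v,(ray(q,316,v,.09)*1e3).round(1)[:2],end=';')
for v in range(190,206,2): print(v,(ray(q,316,v,.09)*1e3).round(1)[:2],end=';')
```

```text
far rim outer [316.4 429.2]
far rim inner [316.4 417.7]
near inner [316.4 273.3]
near outer [316.4 258.9]
now [105, 100, 99, 99, 99, 99, 99, 99, 99, 99, 99, 100, 100, 100, 100, 100, 100, 100, 101, 100, 100, 100, 104, 122, 125, 122, 119, 117, 115, 117, 118, 118, 118, 118, 118, 118, 118, 117, 118, 118, 118, 118, 118, 118, 118, 118, 117, 117, 117, 117, 117, 117, 117, 117, 116, 112, 106, 102, 100, 100, 100, 100, 99, 100, 100, 100, 99, 100, 100, 100, 99, 99, 99, 99, 99, 99, 99, 99, 99, 99, 99, 99, 99, 99, 99, 99, 98, 90]
w11 top [82, 82, 83, 83, 83, 82, 83, 83, 83, 83, 84, 84, 85, 93, 102, 105, 104, 101, 98, 96, 94, 96, 98, 99, 99, 99, 99, 99, 99, 98]
bot [86, 87, 87, 87, 87, 87, 87, 88, 92, 101, 105, 104, 102, 102, 111, 139, 170, 180, 181, 181, 181, 181, 181, 181, 182]
292 [438.3  60.1];294 [438.4  58.8];296 [438.5  57.5];298 [438.6  56.1];300 [438.7  54.8];302 [438.8  53.5];190 [433.8 123.4];192 [433.9 122.2];194 [434. 121.];196 [434.1 119.9];198 [434.2 118.7];200 [434.2 117.5];202 [434.3 116.3];204 [434.4 115.2];
```

Rim profiles agree: the jar's axis is about 1.5 mm towards tool -x from the TCP. I'll lift and carry it over the stilt.

```bash
python3 -m creep '[{"x":0,"y":0,"z":-6,"wx":0,"wy":0,"wz":0},{"x":0,"y":0,"z":-16,"wx":0,"wy":0,"wz":0},{"x":0,"y":0,"z":-28,"wx":0,"wy":0,"wz":0},{"x":0,"y":0,"z":-30,"wx":0,"wy":0,"wz":0},{"x":0,"y":0,"z":-25,"wx":0,"wy":0,"wz":0},{"x":0,"y":0,"z":-15,"wx":0,"wy":0,"wz":0},{"x":-12,"y":2,"z":0,"wx":0,"wy":0,"wz":0},{"x":-24,"y":4,"z":0,"wx":0,"wy":0,"wz":0},{"x":-32,"y":4,"z":0,"wx":0,"wy":0,"wz":0},{"x":-32,"y":4,"z":0,"wx":0,"wy":0,"wz":0},{"x":-32,"y":4,"z":0,"wx":0,"wy":0,"wz":0},{"x":-32,"y":4,"z":0,"wx":0,"wy":0,"wz":0},{"x":-32,"y":4,"z":0,"wx":0,"wy":0,"wz":0},{"x":-28,"y":4,"z":0,"wx":0,"wy":0,"wz":0},{"x":-20,"y":3,"z":0,"wx":0,"wy":0,"wz":0},{"x":-11,"y":2,"z":0,"wx":0,"wy":0,"wz":0},{"x":-5,"y":1,"z":0,"wx":0,"wy":0,"wz":0},{"x":0,"y":0,"z":0,"wx":0,"wy":0,"wz":0},{"x":0,"y":0,"z":0,"wx":0,"wy":0,"wz":0},{"x":0,"y":0,"z":0,"wx":0,"wy":0,"wz":0}]'
python3 - <<'E'
from h import *
go(.4906,-.1687,.1597);p=cap("wrist");g=cv2.cvtColor(p["frame"],6);print("now",g[240:290:2,300:330].mean(1).round().astype(int).tolist())
find(p,"cookie",.092)
E
```

```text
t: 27.1
eef_pos: [0.4909, -0.1675, 0.1875]
eef_rot: [-2.141, -2.299, -0.0]
force: [-0.9, -0.3, -2.0]
grip_width: 0.0658
grasp_force: 29.7
pos [ 490.9 -167.5  187.5] yaw 4.1 j6 -0.47 | shift now-axes mm [-1.2 -0.4 24.8] | after-turn axes [-1.2 -0.4 24.8] | turn units(6deg) [ 0. -0.  0.]
now [83, 83, 83, 83, 83, 83, 83, 84, 83, 83, 83, 84, 87, 102, 104, 102, 99, 97, 95, 97, 98, 98, 98, 98, 98]
```

```bash
python3 -m creep '[{"x":-1.2,"y":-0.4,"z":4,"wx":0,"wy":0,"wz":0},{"x":0,"y":0,"z":8,"wx":0,"wy":0,"wz":0},{"x":0,"y":0,"z":6,"wx":0,"wy":0,"wz":0},{"x":0,"y":0,"z":3,"wx":0,"wy":0,"wz":0},{"x":0,"y":0,"z":1.5,"wx":0,"wy":0,"wz":0},{"x":0,"y":0,"z":0,"wx":0,"wy":0,"wz":0},{"x":0,"y":0,"z":0,"wx":0,"wy":0,"wz":0}]'; python3 -m creep '[{"x":0,"y":0,"z":0.6,"wx":0,"wy":0,"wz":0},{"x":0,"y":0,"z":0.6,"wx":0,"wy":0,"wz":0},{"x":0,"y":0,"z":0.5,"wx":0,"wy":0,"wz":0},{"x":0,"y":0,"z":0.3,"wx":0,"wy":0,"wz":0},{"x":0,"y":0,"z":0,"wx":0,"wy":0,"wz":0},{"x":0,"y":0,"z":0,"wx":0,"wy":0,"wz":0}]'
```

```text
t: 27.9
eef_pos: [0.4908, -0.1695, 0.1651]
eef_rot: [2.142, 2.298, 0.0]
force: [-0.2, -0.9, -2.3]
grip_width: 0.0655
grasp_force: 29.7
t: 28.5
eef_pos: [0.4907, -0.1695, 0.163]
eef_rot: [2.142, 2.298, -0.0]
force: [0.0, -0.0, -1.8]
grip_width: 0.0651
grasp_force: 29.7
```

```bash
python3 -m creep '[{"x":0.6,"y":0,"z":0,"wx":0,"wy":0,"wz":0},{"x":0,"y":0,"z":0.3,"wx":0,"wy":0,"wz":0},{"x":0,"y":0,"z":0.2,"wx":0,"wy":0,"wz":0},{"x":0,"y":0,"z":0,"wx":0,"wy":0,"wz":0},{"x":0,"y":0,"z":0,"wx":0,"wy":0,"wz":0}]'
```

```text
t: 29.0
eef_pos: [0.4907, -0.1688, 0.1626]
eef_rot: [2.142, 2.298, 0.0]
force: [-0.3, 0.3, 0.4]
grip_width: 0.0653
grasp_force: 29.7
```

```bash
python3 -m creep '[{"x":0,"y":0,"z":0.2,"wx":0,"wy":0,"wz":0},{"x":0,"y":0,"z":0,"wx":0,"wy":0,"wz":0}]'; python3 -m creep '[{"x":0,"y":0,"z":0,"wx":0,"wy":0,"wz":0},{"x":0,"y":0,"z":0,"wx":0,"wy":0,"wz":0},{"x":0,"y":0,"z":0,"wx":0,"wy":0,"wz":0},{"x":0,"y":0,"z":0,"wx":0,"wy":0,"wz":0},{"x":0,"y":0,"z":-6,"wx":0,"wy":0,"wz":0},{"x":0,"y":0,"z":-15,"wx":0,"wy":0,"wz":0},{"x":0,"y":0,"z":-30,"wx":0,"wy":0,"wz":0},{"x":0,"y":0,"z":-35,"wx":0,"wy":0,"wz":0},{"x":0,"y":0,"z":-24,"wx":0,"wy":0,"wz":0},{"x":0,"y":0,"z":-10,"wx":0,"wy":0,"wz":0},{"x":0,"y":0,"z":0,"wx":0,"wy":0,"wz":0},{"x":0,"y":0,"z":0,"wx":0,"wy":0,"wz":0}]' 94
python3 - <<'E'
from h import *
from scipy.optimize import minimize
p=cap("wrist");cv2.imwrite("pics/w13.png",p["frame"]);find(p,"tall_jar",.185);find(p,"small_jar",.133,3)
m=spotter.outline_of(p,"tall_jar")[0]["pixels"];A=np.linspace(0,6.283,60)
def c(q):
    U=np.array([pix(p,[q[0]/1e3+.033*np.cos(a),q[1]/1e3+.033*np.sin(a),z]) for z in(.184,.113) for a in A],np.float32)
    k=np.zeros(m.shape,np.uint8);cv2.fillConvexPoly(k,cv2.convexHull(U).round().astype(int)[:,0],1);k=k>0
    return 1-(k&m).sum()/(k|m).sum()
r=minimize(c,[490,-170],method="Nelder-Mead",options=dict(initial_simplex=[[485,-174],[494,-172],[490,-165]]));print(r.x.round(1),r.fun)
g=cv2.cvtColor(p["frame"],6);v0,u0=np.nonzero(m);print(u0.min(),u0.max(),v0.min(),v0.max())
go(.491,-.170,.25)
t=cap("top");find(t,"tall_jar",.185);find(t,"narrow_lid",.033);find(t,"wide_lid",.033)
E
```

```text
t: 29.2
eef_pos: [0.4907, -0.1689, 0.1625]
eef_rot: [2.141, 2.298, 0.0]
force: [-0.7, 0.5, 3.1]
grip_width: 0.065
grasp_force: 29.7
t: 30.4
eef_pos: [0.4903, -0.1687, 0.281]
eef_rot: [-2.141, -2.297, 0.001]
force: [0.7, 0.1, -0.0]
grip_width: 0.094
grasp_force: 0.0
tall_jar 0.65 px (318, 243) dia 72.0 circ [ 491.2 -164.2] mean [ 490.  -165.3]
small_jar 0.89 px (420, 461) dia 52.1 circ [ 593.8 -366.4] mean [ 591.5 -366.9]
small_jar 0.74 px (425, 324) dia 61.3 circ [ 579.9 -237.8] mean [ 570.9 -240.8]
[ 490.3 -170.8] 0.03424312619599157
263 369 185 302
pos [ 490.4 -168.8  281.2] yaw 4.0 j6 -0.47 | shift now-axes mm [-1.3  0.5 28.2] | after-turn axes [-1.3  0.5 28.2] | turn units(6deg) [-0.01 -0.01 -0.  ]
narrow_lid 0.71 px (173, 241) dia 48.1 circ [598.3 305.3] mean [598.5 305.4]
wide_lid 0.76 px (259, 251) dia 70.2 circ [568.5  80.5] mean [568.9  80.1]
wide_lid 0.71 px (390, 240) dia 54.2 circ [ 592.7 -258.6] mean [ 593.1 -263.4]
```

Jar stands at (490.3,-170.8) against the stilt's (490.6,-170.2), so it is centred. Next the wide lid.

```bash
python3 -m creep '[{"x":14,"y":6,"z":0,"wx":0,"wy":0,"wz":0},{"x":26,"y":10,"z":0,"wx":0,"wy":0,"wz":0},{"x":34,"y":13,"z":0,"wx":0,"wy":0,"wz":0},{"x":34,"y":13,"z":0,"wx":0,"wy":0,"wz":0},{"x":34,"y":13,"z":10,"wx":0,"wy":0,"wz":0},{"x":34,"y":13,"z":20,"wx":0,"wy":0,"wz":0},{"x":32,"y":12,"z":25,"wx":0,"wy":0,"wz":0},{"x":20,"y":9,"z":25,"wx":0,"wy":0,"wz":0},{"x":12,"y":5,"z":25,"wx":0,"wy":0,"wz":0},{"x":4,"y":1,"z":15,"wx":0,"wy":0,"wz":0},{"x":0,"y":0,"z":0,"wx":0,"wy":0,"wz":0},{"x":0,"y":0,"z":0,"wx":0,"wy":0,"wz":0}]' 50
cat >> h.py <<'E'
def knob(p,q,z0,guess,rf,zf,rk,zt):
    "fit lid pose: flange disc + knob against the mask (IoU)"
    from scipy.optimize import minimize
    m=spotter.outline_of(p,q)[0]["pixels"];A=np.linspace(0,6.283,60)
    def c(g):
        k=np.zeros(m.shape,np.uint8)
        for zs in([(rf,zf),(rf,zf-.004)],[(rk*.83,zf),(rk,zt)]):
            U=np.array([pix(p,[g[0]/1e3+r*np.cos(a),g[1]/1e3+r*np.sin(a),z]) for r,z in zs for a in A],np.float32)
            cv2.fillConvexPoly(k,(cv2.convexHull(U)*16).round().astype(int)[:,0],1,shift=4)
        k=k>0;return 1-(k&m).sum()/(k|m).sum()
    g=np.array(guess);r=minimize(c,g,method="Nelder-Mead",options=dict(initial_simplex=g+[[-4,-4],[4,-2],[0,4]]));v,u=np.nonzero(m)
    print("lid fit",q,r.x.round(1),round(r.fun,3),"mask box",u.min(),u.max(),v.min(),v.max());return r.x
E
python3 - <<'E'
from h import *
p=cap("wrist");cv2.imwrite("pics/w14.png",p["frame"]);find(p,"wide_lid",.033)
x=knob(p,"wide_lid",.015,[568.5,81],.034,.031,.012,.06);go(x[0]/1e3,x[1]/1e3,.055)
E
```

```text
t: 32.0
eef_pos: [0.5684, 0.081, 0.1632]
eef_rot: [2.142, 2.298, 0.001]
force: [0.1, -0.3, 1.8]
grip_width: 0.0498
grasp_force: 0.0
wide_lid 0.73 px (318, 234) dia 66.2 circ [570.1  82.4] mean [570.   82.4]
lid fit wide_lid [569.7  80.3] 0.066 mask box 271 366 188 280
pos [568.6  80.7 163.7] yaw 4.0 j6 0.01 | shift now-axes mm [ -0.5   0.8 105.7] | after-turn axes [ -0.5   1.  105.7] | turn units(6deg) [ 0.02  0.   -0.  ]
```

```bash
python3 -m creep '[{"x":0.3,"y":1,"z":14,"wx":0,"wy":0,"wz":0},{"x":0,"y":0,"z":25,"wx":0,"wy":0,"wz":0},{"x":0,"y":0,"z":25,"wx":0,"wy":0,"wz":0},{"x":0,"y":0,"z":20,"wx":0,"wy":0,"wz":0},{"x":0,"y":0,"z":13,"wx":0,"wy":0,"wz":0},{"x":0,"y":0,"z":7,"wx":0,"wy":0,"wz":0},{"x":0,"y":0,"z":0,"wx":0,"wy":0,"wz":0},{"x":0,"y":0,"z":0,"wx":0,"wy":0,"wz":0}]' && python3 -m creep '[{"x":0,"y":0,"z":0,"wx":0,"wy":0,"wz":0},{"x":0,"y":0,"z":0,"wx":0,"wy":0,"wz":0},{"x":0,"y":0,"z":0,"wx":0,"wy":0,"wz":0},{"x":0,"y":0,"z":0,"wx":0,"wy":0,"wz":0},{"x":0,"y":0,"z":0,"wx":0,"wy":0,"wz":0},{"x":0,"y":0,"z":0,"wx":0,"wy":0,"wz":0},{"x":0,"y":0,"z":0,"wx":0,"wy":0,"wz":0},{"x":0,"y":0,"z":0,"wx":0,"wy":0,"wz":0}]' 15
python3 - <<'E'
from h import *
p=cap("wrist");cv2.imwrite("pics/w15.png",p["frame"]);find(p,"wide_lid",.031);circfit(p,"wide_lid",.031);go(.57,.081,.055)
E
```

```text
t: 32.95
eef_pos: [0.5696, 0.0816, 0.059]
eef_rot: [2.141, 2.298, 0.001]
force: [0.1, 0.2, -0.2]
grip_width: 0.0498
grasp_force: 0.0
t: 33.75
eef_pos: [0.5694, 0.0816, 0.0585]
eef_rot: [2.141, 2.298, 0.001]
force: [1.3, -0.3, 3.3]
grip_width: 0.0221
grasp_force: 30.0
wide_lid 0.92 px (317, 289) dia 65.7 circ [569.8  83.7] mean [569.6  87.5]
ell wide_lid 0.92 (317, 290) (133.2, 142.4) [569.9  83.4]
pos [569.4  81.6  58.5] yaw 4.0 j6 0.01 | shift now-axes mm [-0.6  0.6  0.5] | after-turn axes [-0.6  0.6  0.5] | turn units(6deg) [ 0.01  0.   -0.  ]
```

```bash
python3 -m creep '[{"x":0,"y":0,"z":-6,"wx":0,"wy":0,"wz":0},{"x":0,"y":0,"z":-16,"wx":0,"wy":0,"wz":0},{"x":0,"y":0,"z":-28,"wx":0,"wy":0,"wz":0},{"x":0,"y":0,"z":-35,"wx":0,"wy":0,"wz":0},{"x":0,"y":0,"z":-35,"wx":0,"wy":0,"wz":0},{"x":0,"y":0,"z":-35,"wx":0,"wy":0,"wz":0},{"x":-6,"y":-2,"z":-30,"wx":0,"wy":0,"wz":0},{"x":-16,"y":-6,"z":-17,"wx":0,"wy":0,"wz":0},{"x":-28,"y":-11,"z":0,"wx":0,"wy":0,"wz":0},{"x":-32,"y":-13,"z":0,"wx":0,"wy":0,"wz":0},{"x":-32,"y":-13,"z":0,"wx":0,"wy":0,"wz":0},{"x":-32,"y":-13,"z":0,"wx":0,"wy":0,"wz":0},{"x":-32,"y":-13,"z":0,"wx":0,"wy":0,"wz":0},{"x":-28,"y":-11,"z":0,"wx":0,"wy":0,"wz":0},{"x":-22,"y":-8,"z":0,"wx":0,"wy":0,"wz":0},{"x":-12,"y":-4,"z":0,"wx":0,"wy":0,"wz":0},{"x":-6.5,"y":-2.5,"z":0,"wx":0,"wy":0,"wz":0},{"x":0,"y":0,"z":0,"wx":0,"wy":0,"wz":0},{"x":0,"y":0,"z":0,"wx":0,"wy":0,"wz":0}]'
python3 - <<'E'
from h import *
p=cap("wrist");cv2.imwrite("pics/w16.png",p["frame"]);z=robot.sense()["eef_pos"][2]
circfit(p,"wide_lid",z-.0275);go(.4904,-.1712,.2175,4)
t=cap("top");find(t,"tall_jar",.185)
E
```

```text
t: 35.8
eef_pos: [0.4905, -0.1704, 0.2602]
eef_rot: [-2.141, -2.299, -0.0]
force: [0.3, 0.3, -1.0]
grip_width: 0.022
grasp_force: 30.0
ell wide_lid 0.89 (317, 290) (134.5, 142.0) [ 490.7 -168.6]
pos [ 490.5 -170.3  260.2] yaw 4.1 j6 -0.48 | shift now-axes mm [-0.9 -0.2 39.7] | after-turn axes [-0.9 -0.2 39.7] | turn units(6deg) [-0.   -0.    0.02]
tall_jar 0.69 px (234, 169) dia 177.0 circ [752.7 124.6] mean [749.8 139.3]
```

```bash
python3 -m creep '[{"x":-1.3,"y":0,"z":5,"wx":0,"wy":0,"wz":0},{"x":0,"y":0,"z":10,"wx":0,"wy":0,"wz":0},{"x":0,"y":0,"z":8,"wx":0,"wy":0,"wz":0},{"x":0,"y":0,"z":5,"wx":0,"wy":0,"wz":0},{"x":0,"y":0,"z":2,"wx":0,"wy":0,"wz":0},{"x":0,"y":0,"z":2,"wx":0,"wy":0,"wz":0},{"x":0,"y":0,"z":0,"wx":0,"wy":0,"wz":0},{"x":0,"y":0,"z":0,"wx":0,"wy":0,"wz":0}]'; python3 -m creep '[{"x":0,"y":0,"z":1.5,"wx":0,"wy":0,"wz":0},{"x":0,"y":0,"z":1.5,"wx":0,"wy":0,"wz":0},{"x":0,"y":0,"z":1.5,"wx":0,"wy":0,"wz":0},{"x":0,"y":0,"z":0,"wx":0,"wy":0,"wz":0},{"x":0,"y":0,"z":0,"wx":0,"wy":0,"wz":0}]'
```

```text
t: 36.8
eef_pos: [0.4905, -0.1724, 0.2285]
eef_rot: [2.142, 2.298, 0.0]
force: [0.1, -1.0, -0.5]
grip_width: 0.0219
grasp_force: 30.0
t: 37.3
eef_pos: [0.4904, -0.1724, 0.2238]
eef_rot: [-2.142, -2.298, 0.0]
force: [-0.6, 0.3, -1.0]
grip_width: 0.0219
grasp_force: 30.0
```

No contact while entering the mouth. The seat is expected at z ≈ 0.2205.

```bash
python3 -m creep '[{"x":0.5,"y":0,"z":1,"wx":0,"wy":0,"wz":0},{"x":0,"y":0,"z":1,"wx":0,"wy":0,"wz":0},{"x":0,"y":0,"z":0.7,"wx":0,"wy":0,"wz":0},{"x":0,"y":0,"z":0,"wx":0,"wy":0,"wz":0},{"x":0,"y":0,"z":0,"wx":0,"wy":0,"wz":0}]'; python3 -m creep '[{"x":0,"y":0,"z":0.3,"wx":0,"wy":0,"wz":0},{"x":0,"y":0,"z":0.2,"wx":0,"wy":0,"wz":0},{"x":0,"y":0,"z":0,"wx":0,"wy":0,"wz":0},{"x":0,"y":0,"z":0,"wx":0,"wy":0,"wz":0}]'
```

```text
t: 37.8
eef_pos: [0.4903, -0.1719, 0.221]
eef_rot: [-2.142, -2.298, 0.0]
force: [-0.3, -0.5, -1.5]
grip_width: 0.0223
grasp_force: 30.0
t: 38.2
eef_pos: [0.4903, -0.1719, 0.2206]
eef_rot: [2.142, 2.298, 0.0]
force: [-0.0, 0.2, 0.6]
grip_width: 0.0223
grasp_force: 30.0
```

```bash
python3 -m creep '[{"x":0,"y":0,"z":0.2,"wx":0,"wy":0,"wz":0},{"x":0,"y":0,"z":0,"wx":0,"wy":0,"wz":0}]'; python3 -m creep '[{"x":0,"y":0,"z":0,"wx":0,"wy":0,"wz":0},{"x":0,"y":0,"z":0,"wx":0,"wy":0,"wz":0},{"x":0,"y":0,"z":0,"wx":0,"wy":0,"wz":0},{"x":0,"y":0,"z":-4,"wx":0,"wy":0,"wz":0},{"x":0,"y":0,"z":-12,"wx":0,"wy":0,"wz":0},{"x":0,"y":0,"z":-24,"wx":0,"wy":0,"wz":0},{"x":0,"y":0,"z":-20,"wx":0,"wy":0,"wz":0},{"x":0,"y":0,"z":0,"wx":0,"wy":0,"wz":0}]' 44
python3 - <<'E'
from h import *
p=cap("wrist");cv2.imwrite("pics/w17.png",p["frame"]);find(p,"wide_lid",.193);circfit(p,"wide_lid",.193);go(.5983,.3054,.157)
knob(p,"wide_lid",0,[490.4,-171],.034,.193,.012,.222)
E
python3 -m creep '[{"x":16,"y":4,"z":0,"wx":0,"wy":0,"wz":0},{"x":30,"y":8,"z":0,"wx":0,"wy":0,"wz":0},{"x":36,"y":11,"z":0,"wx":0,"wy":0,"wz":0},{"x":36,"y":11,"z":0,"wx":0,"wy":0,"wz":0},{"x":36,"y":11,"z":0,"wx":0,"wy":0,"wz":0},{"x":36,"y":11,"z":0,"wx":0,"wy":0,"wz":0},{"x":36,"y":11,"z":0,"wx":0,"wy":0,"wz":0},{"x":36,"y":11,"z":0,"wx":0,"wy":0,"wz":0},{"x":36,"y":11,"z":10,"wx":0,"wy":0,"wz":0},{"x":36,"y":11,"z":20,"wx":0,"wy":0,"wz":0},{"x":36,"y":11,"z":25,"wx":0,"wy":0,"wz":0},{"x":36,"y":11,"z":25,"wx":0,"wy":0,"wz":0},{"x":30,"y":9,"z":20,"wx":0,"wy":0,"wz":0},{"x":20,"y":6,"z":12,"wx":0,"wy":0,"wz":0},{"x":9,"y":3,"z":5,"wx":0,"wy":0,"wz":0},{"x":3,"y":1,"z":0,"wx":0,"wy":0,"wz":0},{"x":0,"y":0,"z":0,"wx":0,"wy":0,"wz":0},{"x":0,"y":0,"z":0,"wx":0,"wy":0,"wz":0}]'
python3 - <<'E'
from h import *
p=cap("wrist");cv2.imwrite("pics/w18.png",p["frame"]);find(p,"narrow_lid",.033)
x=knob(p,"narrow_lid",.015,[598.5,305],.0245,.031,.010,.055);go(x[0]/1e3,x[1]/1e3,.053)
t=cap("top");find(t,"small_jar",.133,3);find(t,"tall_jar",.185);find(t,"wide_lid",.195)
E
```

```text
t: 38.4
eef_pos: [0.4903, -0.1719, 0.2205]
eef_rot: [2.142, 2.298, -0.0]
force: [-0.6, -0.4, 1.8]
grip_width: 0.0218
grasp_force: 30.0
t: 39.2
eef_pos: [0.4911, -0.1722, 0.2837]
eef_rot: [2.138, 2.295, 0.003]
force: [-0.5, -0.8, 0.9]
grip_width: 0.0438
grasp_force: 0.0
wide_lid 0.79 px (315, 251) dia 66.0 circ [ 490.6 -171.3] mean [ 490.6 -171.2]
wide_lid 0.64 px (315, 217) dia 52.4 circ [ 489.1 -150.5] mean [ 487.9 -137.3]
ell wide_lid 0.79 (315, 251) (104.9, 109.4) [ 490.6 -171.2]
ell wide_lid 0.64 (315, 230) (91.9, 102.9) [ 489.8 -158.6]
pos [ 490.1 -171.8  279.7] yaw 4.0 j6 -0.48 | shift now-axes mm [468.4 141.6 119.8] | after-turn axes [468.4 141.5 119.7] | turn units(6deg) [-0.01 -0.   -0.  ]
lid fit wide_lid [ 490.4 -174.1] 0.079 mask box 260 369 198 303
t: 41.2
eef_pos: [0.5983, 0.304, 0.1643]
eef_rot: [2.142, 2.297, 0.002]
force: [-0.3, 0.4, -0.4]
grip_width: 0.044
grasp_force: 0.0
narrow_lid 0.61 px (318, 228) dia 47.9 circ [599.5 309.4] mean [599.3 309.1]
lid fit narrow_lid [599.3 307.1] 0.094 mask box 284 352 196 262
pos [598.2 304.2 164.1] yaw 4.0 j6 0.35 | shift now-axes mm [  2.8   1.2 108.1] | after-turn axes [  2.8   1.2 108.1] | turn units(6deg) [ 0.01 -0.    0.  ]
small_jar 0.9 px (469, 225) dia 54.7 circ [ 619.5 -436.3] mean [ 620.8 -435.9]
small_jar 0.8 px (390, 240) dia 53.9 circ [ 586.3 -244.3] mean [ 586. -244.]
wide_lid 0.64 px (364, 280) dia 67.3 circ [ 490.5 -173. ] mean [ 490.1 -172.3]
```

```bash
python3 -m creep '[{"x":3,"y":1.2,"z":14,"wx":0,"wy":0,"wz":0},{"x":0,"y":0,"z":25,"wx":0,"wy":0,"wz":0},{"x":0,"y":0,"z":26,"wx":0,"wy":0,"wz":0},{"x":0,"y":0,"z":21,"wx":0,"wy":0,"wz":0},{"x":0,"y":0,"z":13,"wx":0,"wy":0,"wz":0},{"x":0,"y":0,"z":7.5,"wx":0,"wy":0,"wz":0},{"x":0,"y":0,"z":0,"wx":0,"wy":0,"wz":0},{"x":0,"y":0,"z":0,"wx":0,"wy":0,"wz":0}]'
python3 - <<'E'
from h import *
p=cap("wrist");circfit(p,"narrow_lid",.031,1);find(p,"narrow_lid",.031,1);go(.599,.307,.055)
E
python3 -m creep '[{"x":0,"y":0,"z":0,"wx":0,"wy":0,"wz":0},{"x":0,"y":0,"z":0,"wx":0,"wy":0,"wz":0},{"x":0,"y":0,"z":0,"wx":0,"wy":0,"wz":0},{"x":0,"y":0,"z":0,"wx":0,"wy":0,"wz":0},{"x":0,"y":0,"z":0,"wx":0,"wy":0,"wz":0},{"x":0,"y":0,"z":0,"wx":0,"wy":0,"wz":0},{"x":0,"y":0,"z":0,"wx":0,"wy":0,"wz":0},{"x":0,"y":0,"z":0,"wx":0,"wy":0,"wz":0}]' 12
python3 - <<'E'
from h import *
p=cap("wrist");circfit(p,"narrow_lid",.031,1);find(p,"narrow_lid",.031,1)
E
```

```text
t: 42.35
eef_pos: [0.5994, 0.3082, 0.0576]
eef_rot: [2.141, 2.298, 0.002]
force: [0.4, -0.1, -0.4]
grip_width: 0.044
grasp_force: 0.0
ell narrow_lid 0.83 (316, 291) (97.1, 102.2) [599.2 310. ]
narrow_lid 0.83 px (316, 290) dia 46.7 circ [599.2 310.2] mean [599.1 310. ]
pos [599.4 308.2  57.9] yaw 4.0 j6 0.35 | shift now-axes mm [-1.1 -0.5 -0.1] | after-turn axes [-1.1 -0.5 -0.1] | turn units(6deg) [ 0.01 -0.01  0.  ]
t: 43.3
eef_pos: [0.5991, 0.308, 0.0569]
eef_rot: [2.142, 2.298, 0.0]
force: [1.5, 0.2, 1.4]
grip_width: 0.0175
grasp_force: 30.0
ell narrow_lid 0.94 (316, 291) (96.7, 102.1) [599.  309.9]
narrow_lid 0.94 px (316, 289) dia 46.6 circ [599.  310.9] mean [598.7 312.9]
```

```bash
python3 -m creep '[{"x":0,"y":0,"z":-6,"wx":0,"wy":0,"wz":0},{"x":0,"y":0,"z":-16,"wx":0,"wy":0,"wz":0},{"x":0,"y":0,"z":-28,"wx":0,"wy":0,"wz":0},{"x":0,"y":0,"z":-35,"wx":0,"wy":0,"wz":0},{"x":-8,"y":0,"z":-35,"wx":0,"wy":0,"wz":0},{"x":-18,"y":-2,"z":-25,"wx":0,"wy":0,"wz":0},{"x":-28,"y":-3,"z":-13,"wx":0,"wy":0,"wz":0},{"x":-36,"y":-4,"z":0,"wx":0,"wy":0,"wz":0},{"x":-36,"y":-4,"z":0,"wx":0,"wy":0,"wz":0},{"x":-36,"y":-4,"z":0,"wx":0,"wy":0,"wz":0},{"x":-36,"y":-4,"z":0,"wx":0,"wy":0,"wz":0},{"x":-36,"y":-3,"z":0,"wx":0,"wy":0,"wz":0},{"x":-36,"y":-3,"z":0,"wx":0,"wy":0,"wz":0},{"x":-36,"y":-3,"z":0,"wx":0,"wy":0,"wz":0},{"x":-36,"y":-3,"z":0,"wx":0,"wy":0,"wz":0},{"x":-36,"y":-3,"z":0,"wx":0,"wy":0,"wz":0},{"x":-36,"y":-3,"z":0,"wx":0,"wy":0,"wz":0},{"x":-32,"y":-3,"z":0,"wx":0,"wy":0,"wz":0},{"x":0,"y":0,"z":0,"wx":0,"wy":0,"wz":0},{"x":0,"y":0,"z":0,"wx":0,"wy":0,"wz":0}]'
python3 - <<'E'
from h import *
from scipy.optimize import minimize
p=cap("wrist");cv2.imwrite("pics/w19.png",p["frame"]);go(.586,-.244,.2)
find(p,"small_jar",.133,3);find(p,"tall_jar",.185,1)
for q in("top","scene"):
    p=cap(q);cand=[d["pixels"] for d in spotter.outline_of(p,"small_jar")];A=np.linspace(0,6.283,60)
    u=pix(p,[.586,-.244,.11]);m=min(cand,key=lambda k:np.hypot(*(np.argwhere(k).mean(0)[::-1]-u)))
    def c(g):
        U=np.array([pix(p,[g[0]/1e3+r*np.cos(a),g[1]/1e3+r*np.sin(a),z]) for r,z in((.025,.133),(.023,.083)) for a in A],np.float32)
        k=np.zeros(m.shape,np.uint8);cv2.fillConvexPoly(k,(cv2.convexHull(U)*16).round().astype(int)[:,0],1,shift=4);k=k>0;return 1-(k&m).sum()/(k|m).sum()
    r=minimize(c,[586,-244],method="Nelder-Mead",options=dict(initial_simplex=[[580,-248],[592,-246],[586,-238]]));print(q,r.x.round(1),round(r.fun,3))
E
```

```text
t: 45.45
eef_pos: [0.5884, -0.1401, 0.2158]
eef_rot: [2.143, 2.297, 0.001]
force: [0.6, 0.2, -0.6]
grip_width: 0.0179
grasp_force: 30.0
pos [ 588.5 -139.4  215.6] yaw 4.0 j6 -0.36 | shift now-axes mm [-104.2   -9.9   12.6] | after-turn axes [-104.2   -9.9   12.6] | turn units(6deg) [ 0.01  0.   -0.  ]
small_jar 0.89 px (314, 372) dia 41.5 circ [ 592.5 -216.3] mean [ 591.4 -216.3]
tall_jar 0.97 px (133, 288) dia 71.3 circ [ 503.2 -144.7] mean [ 515.8 -138. ]
top [ 583.  -251.8] 0.529
scene [ 589.9 -246.6] 0.075
```

```bash
python3 -m creep '[{"x":-14,"y":-1,"z":0,"wx":0,"wy":0,"wz":0},{"x":-28,"y":-2,"z":0,"wx":0,"wy":0,"wz":0},{"x":-36,"y":-2,"z":0,"wx":0,"wy":0,"wz":0},{"x":-36,"y":-2,"z":0,"wx":0,"wy":0,"wz":0},{"x":-32,"y":-2,"z":0,"wx":0,"wy":0,"wz":0},{"x":-20,"y":-2,"z":0,"wx":0,"wy":0,"wz":0},{"x":-9,"y":-1,"z":0,"wx":0,"wy":0,"wz":0},{"x":0,"y":0,"z":0,"wx":0,"wy":0,"wz":0},{"x":0,"y":0,"z":0,"wx":0,"wy":0,"wz":0}]'
python3 - <<'E'
from h import *
from scipy.optimize import minimize
p=cap("wrist");cv2.imwrite("pics/w20.png",p["frame"]);z=robot.sense()["eef_pos"][2]
circfit(p,"narrow_lid",z-.026,1)
find(p,"small_jar",.133,3)
cand=[d["pixels"] for d in spotter.outline_of(p,"small_jar")];A=np.linspace(0,6.283,60)
u=pix(p,[.588,-.246,.11]);m=min(cand,key=lambda k:np.hypot(*(np.argwhere(k).mean(0)[::-1]-u)))
v,w=np.nonzero(m);print(u,w.min(),w.max(),v.min(),v.max(),pix(p,[.588,-.246,.133]))
def c(g):
    U=np.array([pix(p,[g[0]/1e3+r*np.cos(a),g[1]/1e3+r*np.sin(a),z]) for r,z in((.025,.133),(.024,.083)) for a in A],np.float32)
    k=np.zeros(m.shape,np.uint8);cv2.fillConvexPoly(k,(cv2.convexHull(U)*16).round().astype(int)[:,0],1,shift=4);k=k>0;return 1-(k&m).sum()/(k|m).sum()
r=minimize(c,[586,-244],method="Nelder-Mead",options=dict(initial_simplex=[[580,-250],[592,-248],[586,-238]]));print(r.x.round(1),round(r.fun,3))
go(r.x[0]/1e3,r.x[1]/1e3,.164)
E
```

```text
t: 46.7
eef_pos: [0.5889, -0.3147, 0.2148]
eef_rot: [-2.141, -2.299, -0.0]
force: [0.2, 0.8, 0.6]
grip_width: 0.0175
grasp_force: 30.0
ell narrow_lid 0.9 (316, 291) (98.3, 102.8) [ 588.7 -312.7]
small_jar 0.63 px (332, 372) dia 29.6 circ [ 604.6 -389.6] mean [ 604.3 -391.3]
small_jar 0.6 px (322, 137) dia 50.4 circ [ 587.3 -246.7] mean [ 587.3 -246.8]
[322.63270891 134.79578796] 276 367 91 184 [323.31153735 136.15022417]
[ 587.5 -248.1] 0.053
pos [ 589.1 -314.5  215.1] yaw 4.1 j6 -0.62 | shift now-axes mm [66.4  3.1 48.1] | after-turn axes [66.3  3.1 48.1] | turn units(6deg) [ 0.  0. -0.]
```

```bash
python3 -m creep '[{"x":12,"y":0.6,"z":0,"wx":0,"wy":0,"wz":0},{"x":24,"y":1.2,"z":0,"wx":0,"wy":0,"wz":0},{"x":20,"y":1,"z":0,"wx":0,"wy":0,"wz":0},{"x":10.5,"y":0.6,"z":4,"wx":0,"wy":0,"wz":0},{"x":0,"y":0,"z":10,"wx":0,"wy":0,"wz":0},{"x":0,"y":0,"z":12,"wx":0,"wy":0,"wz":0},{"x":0,"y":0,"z":7,"wx":0,"wy":0,"wz":0},{"x":0,"y":0,"z":3,"wx":0,"wy":0,"wz":0},{"x":0,"y":0,"z":2,"wx":0,"wy":0,"wz":0},{"x":0,"y":0,"z":0,"wx":0,"wy":0,"wz":0},{"x":0,"y":0,"z":0,"wx":0,"wy":0,"wz":0}]'; python3 -m creep '[{"x":0,"y":0,"z":1.5,"wx":0,"wy":0,"wz":0},{"x":0,"y":0,"z":1.5,"wx":0,"wy":0,"wz":0},{"x":0,"y":0,"z":1.5,"wx":0,"wy":0,"wz":0},{"x":0,"y":0,"z":0,"wx":0,"wy":0,"wz":0},{"x":0,"y":0,"z":0,"wx":0,"wy":0,"wz":0}]'
```

```text
t: 48.0
eef_pos: [0.5877, -0.2489, 0.1772]
eef_rot: [2.142, 2.298, 0.0]
force: [0.3, 0.1, 0.3]
grip_width: 0.0177
grasp_force: 30.0
t: 48.5
eef_pos: [0.5876, -0.2487, 0.1723]
eef_rot: [-2.142, -2.298, 0.0]
force: [-0.1, -0.0, -0.2]
grip_width: 0.0178
grasp_force: 30.0
```

```bash
python3 -m creep '[{"x":0.8,"y":0,"z":1.5,"wx":0,"wy":0,"wz":0},{"x":0,"y":0,"z":1.5,"wx":0,"wy":0,"wz":0},{"x":0,"y":0,"z":1,"wx":0,"wy":0,"wz":0},{"x":0,"y":0,"z":0.5,"wx":0,"wy":0,"wz":0},{"x":0,"y":0,"z":0,"wx":0,"wy":0,"wz":0},{"x":0,"y":0,"z":0,"wx":0,"wy":0,"wz":0}]'; python3 -m creep '[{"x":0,"y":0,"z":0.3,"wx":0,"wy":0,"wz":0},{"x":0,"y":0,"z":0.3,"wx":0,"wy":0,"wz":0},{"x":0,"y":0,"z":0.2,"wx":0,"wy":0,"wz":0},{"x":0,"y":0,"z":0,"wx":0,"wy":0,"wz":0}]'
```

```text
t: 49.1
eef_pos: [0.5875, -0.2479, 0.1679]
eef_rot: [2.142, 2.298, 0.0]
force: [0.2, -0.2, 0.6]
grip_width: 0.0179
grasp_force: 30.0
t: 49.5
eef_pos: [0.5876, -0.2479, 0.1671]
eef_rot: [2.142, 2.298, 0.0]
force: [-0.1, -0.1, 0.4]
grip_width: 0.018
grasp_force: 30.0
```

```bash
python3 -m creep '[{"x":0,"y":0,"z":0.3,"wx":0,"wy":0,"wz":0},{"x":0,"y":0,"z":0.2,"wx":0,"wy":0,"wz":0},{"x":0,"y":0,"z":0,"wx":0,"wy":0,"wz":0},{"x":0,"y":0,"z":0,"wx":0,"wy":0,"wz":0}]'
```

```text
t: 49.9
eef_pos: [0.5876, -0.248, 0.1669]
eef_rot: [2.141, 2.298, 0.0]
force: [0.8, -0.6, 5.6]
grip_width: 0.0177
grasp_force: 30.0
```

```bash
python3 -m creep '[{"x":0,"y":0,"z":0,"wx":0,"wy":0,"wz":0},{"x":0,"y":0,"z":0,"wx":0,"wy":0,"wz":0},{"x":0,"y":0,"z":0,"wx":0,"wy":0,"wz":0},{"x":0,"y":0,"z":-4,"wx":0,"wy":0,"wz":0},{"x":0,"y":0,"z":-12,"wx":0,"wy":0,"wz":0},{"x":0,"y":0,"z":-24,"wx":0,"wy":0,"wz":0},{"x":0,"y":0,"z":-30,"wx":0,"wy":0,"wz":0},{"x":0,"y":0,"z":-30,"wx":0,"wy":0,"wz":0},{"x":0,"y":0,"z":-20,"wx":0,"wy":0,"wz":0},{"x":10,"y":0,"z":-10,"wx":0,"wy":0,"wz":0},{"x":30,"y":0,"z":0,"wx":0,"wy":0,"wz":0},{"x":36,"y":0,"z":0,"wx":0,"wy":0,"wz":0},{"x":36,"y":0,"z":0,"wx":0,"wy":0,"wz":0},{"x":36,"y":0,"z":0,"wx":0,"wy":0,"wz":0},{"x":36,"y":0,"z":0,"wx":0,"wy":0,"wz":0},{"x":36,"y":0,"z":0,"wx":0,"wy":0,"wz":0},{"x":36,"y":0,"z":0,"wx":0,"wy":0,"wz":0},{"x":20,"y":0,"z":0,"wx":0,"wy":0,"wz":0},{"x":0,"y":0,"z":0,"wx":0,"wy":0,"wz":0},{"x":0,"y":0,"z":0,"wx":0,"wy":0,"wz":0}]' 44
python3 - <<'E'
from h import *
s=cap("scene");t=cap("top")
a=cv2.resize(s["frame"][130:270,200:375],None,fx=2.8,fy=2.8,interpolation=2);b=cv2.resize(t["frame"][190:330,300:440],None,fx=2,fy=2,interpolation=2)
b=cv2.copyMakeBorder(b,0,a.shape[0]-b.shape[0],0,0,0);cv2.imwrite("pics/end.png",np.hstack([a,b]));
find(t,"narrow_lid",.14);find(t,"wide_lid",.193);find(t,"cookie",.092)
for l,z in(((.5877,-.247),.14),((.4905,-.171),.193)):print(pix(t,[*l,z]))
E
```

```text
t: 51.9
eef_pos: [0.5679, 0.0275, 0.2965]
eef_rot: [-2.141, -2.299, 0.0]
force: [0.6, -0.4, -0.5]
grip_width: 0.0438
grasp_force: 0.0
narrow_lid 0.68 px (392, 239) dia 47.8 circ [ 586.5 -247.3] mean [ 586.5 -247.3]
wide_lid 0.87 px (363, 280) dia 70.8 circ [ 488.8 -171. ] mean [ 489.5 -172.5]
[391.4306164  238.67192572]
[362.5698191  279.74027985]
```

View pics/end.png

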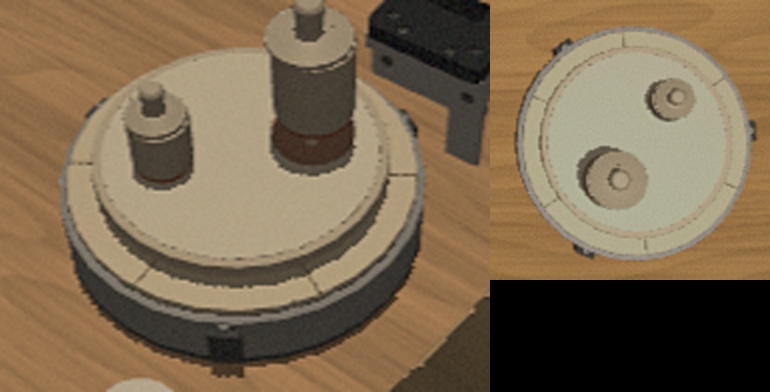

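The final view shows both jars upright with their lids seated flat: the small jar at (160,140), and the tall jar at (310,80) on the stilt and cookie.

```bash
python3 -c "
from workcell import robot
print(robot.job_done())"
```

```text
the job is handed in; nothing more can be done
None
```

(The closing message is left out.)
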